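# Load the sample carrier and hang it on the spring lift

### The job

Put every capped sample bottle from the blue rack into the carrier, one to a slot, holding the slot's spring latch open with the bottle and pressing it fully home so that the latch closes over its shoulder. Then lift the loaded carrier by its handle and stand it squarely within the yellow marks of the spring lift, pull the lift's hook down, bring it under the handle and ease it up, so that the carrier hangs on the hook, roughly level, at the top of the hook's travel; let go and leave the other things on the bench where they are.

Things in the scene. Friction and masses are not known exactly. Their poses are not given: they have to be found in the camera images.
- bottle0: brown capped sample bottle, 104 mm tall, 50 g; origin at the centre of its underside, z up. Foot 22 mm across, widening over 6 mm to the 30 mm body; shoulder at 52 mm; neck 20 mm across from 52 to 70; red cap (grip here) 28 mm across from 70 to 104. Starts upright in a fixed blue rack: one row, roughly along x, 52 mm apart, pockets 16 mm deep. 2 to 4 are present
- bottle1: another such bottle, as bottle0, in the same rack; may be absent
- bottle2: another such bottle, as bottle0, in the same rack; may be absent
- bottle3: another such bottle, as bottle0, in the same rack; may be absent
- carrier: loose metal carrier, 0.53 kg empty, 176 (x) by 156 (y) mm; origin at the centre of its underside, z up. Floor 5 mm thick; blue guide plate at 30 to 34 mm with a 33 mm square hole over each of the four slots; two 10 x 12 mm posts at x +-80, y 0 carry the handle; blocks under the latches at x +-75 to 87
- handle (a point): middle of the carrier's handle, a 10 mm round bar along the carrier's x, 140 mm above its underside, free between the posts for x from -75 to +75 mm; lift the carrier here
- slot0 (a point): slot 0: where the centre of a bottle's underside lies when fully home, on the carrier's floor, at carrier x -45, y -55, z 5 mm; axes as the carrier's
- slot1 (a point): slot 1: where the centre of a bottle's underside lies when fully home, on the carrier's floor, at carrier x +45, y -55, z 5 mm; axes as the carrier's
- slot2 (a point): slot 2: where the centre of a bottle's underside lies when fully home, on the carrier's floor, at carrier x -45, y +55, z 5 mm; axes as the carrier's
- slot3 (a point): slot 3: where the centre of a bottle's underside lies when fully home, on the carrier's floor, at carrier x +45, y +55, z 5 mm; axes as the carrier's
- latch0 (a joint): yellow spring latch of slot 0, a 24 mm wide plate at 60 to 66 mm above the carrier's underside (tab to 73), sliding outward to carrier -x: 0 = shut (edge 10.5 mm from the slot's axis), to 0.014 open; spring 0.8 to 2.2 N. Pass the bottle's foot down 6 mm inward of the axis to between latch and guide plate, push outward (latch opens 4.5 mm), lower; once home it snaps over the shoulder
- latch1 (a joint): latch of slot 1, as latch0, opening towards carrier +x
- latch2 (a joint): latch of slot 2, as latch0, opening towards carrier -x
- latch3 (a joint): latch of slot 3, as latch0, opening towards carrier +x
- lift: fixed spring lift. Grey plate 6 mm thick, lift x -110 to +220, y -100 to +100 mm, yellow corner marks round the carrier's place. Origin on the bench under the middle of that place, where the hook hangs at swing 0; x points to the column, z up. Column axis 180 mm along x, 28 mm thick, with a 64 mm drum on top, 352 mm high
- swing (a joint): turn of the hook's arm about the column: 0 = from the column along the lift's -x; positive turns the hook towards the lift's +y (parked there at the start); -0.6 to 1.2 rad; light friction, stays where left. Hook and knob are 180 mm from the column's axis
- hook (a joint): how far the hook is pulled down: 0 (top stop) to 0.135 m. A damped spring (50 N s/m) pulls it up, net 11 N at the top to 14 N at the bottom: enough to lift the loaded carrier to the top stop
- hook_seat (a point): middle of the hook's inside bottom, 215 mm above the bench at the top stop. J of steel strap 24 mm wide along the arm, 6 mm thick; mouth 24 mm wide, open upward, between the shank (lift's +y side at swing 0) and the tip (-y side, 15 mm high). Arm 50 to 60 mm above the seat; on it, right above the seat, the upright orange grip knob, 22 mm across, 60 to 100 mm above the seat
- tip_box: clear tip box 120 x 85 x 55 mm; bystander, leave alone; origin at its underside
- beaker: glass beaker, 70 across, 85 high mm; bystander, leave alone; origin at its underside
- petri: clear petri dish, 90 across, 16 high mm; bystander, leave alone; origin at its underside
- red_jar: white jar with red cap, 48 across, 62 high mm; bystander, leave alone; origin at its underside
- pipette: white pipette lying flat, about 240 long mm; bystander, leave alone; origin at its underside
- amber_jar: brown jar with white cap, 44 across, 60 high mm; bystander, leave alone; origin at its underside
Mind the look-alikes: they are no part of the job. Leave any green look-alike of the bottle1 alone. Leave any orange look-alike of the carrier alone.

How it is judged:
By the outcome, as a careful person would: the job done as asked, in the order asked, and still so for the second after the job is handed in, with the robot touching nothing.
Of bottle0, bottle1, bottle2, bottle3 only 2 to 4 are there at a start; the rules pass over those that are not, and their reading is None.
At some moment in a run one of carrier may be knocked a few centimetres aside while the robot is not near it.
It also fails if it takes over 210 s, if anything falls off the work surface, if the arm or the gripper's body presses on something with over 40 N, if the wrist force passes 120 N, or if a joint passes its speed limit or range.

### The arm

A 6-joint arm with a two-finger parallel gripper is mounted at the origin on the work surface. World frame = base frame: x ahead of the robot, y to its left, z up, the work surface at z = 0. Lengths are in mm, angles in rad, forces in N, time in s.
With the tool pointing down it reaches from about 275 to 750 mm from the base axis. Payload 10.2 kg.
Tool frame: the origin (TCP) lies at the very end of the fingers, on their centre line; the grasp point (between the pads) lies 19 mm behind it; z points along the fingers, y is the line along which they close (so a half turn about z gives the same grasp; the last joint's range is limited). The gripper opens to 85 mm and grips with 20 to 120 N. Pads are 22 mm wide; open, the fingers measure 114 mm over their backs; the gripper's body (76 mm by 85 mm) begins 54 mm behind the grasp point. The pads swing forward as they close: fully open they stand 13 mm farther back than shut.
Start: joints at [-1.362, 0.313, 1.498, -0, 1.331, -0.223], TCP at [219.704, -476.824, 231.294] pointing down, gripper open.
Joint ranges: [-2.94, 2.94], [-0.97, 2.17], [0.19, 2.56], [-1.23, 4.37], [0.02, 3.11], [-2.88, 2.88]. Speed limits (rad/s): [2.39, 2.39, 3.01, 3.14, 3.14, 3.14].

### API

Orientations are given as a unit quaternion [w, x, y, z].
In Python, from cell import ctrl gives the robot as it stands.
- The arm moves only by the tool arm_command, never from a script. Its argument "increments" is text: rows parted by semicolons, each of 5 numbers parted by spaces: the opening in per cent of the stroke, from 0 (shut) to 100 (fully open), then the shift along the tool's x, y, z in m, then the turn about the tool's z in degrees. A call has 1 to 10 rows; each row shifts and turns the commanded pose from where the row before left it, along the tool's axes as they then stand; what a row does not reach is not made up. A row lasts 1/10 s, in which the tool goes at most 50 mm and 8.59 degrees, less where a joint would pass 70% of its speed; a pose out of reach is approached as far as the arm can. A call is refused whole if a number of a shift passes 0.05 or a number of a turn 8.59, either way. A call with a gripper value outside its range is refused whole. The fingers move at their own pace and stop on an object; "squeeze" is the grip in N (left out, the last holds). Time passes only in rows, so rows that do not move let the fingers close. It gives the time, the measured TCP pose, the force, the opening and the grip force at its end, in the units of the state.
- ctrl.state(): the state, without advancing time (a new reading comes with each control period).
- ctrl.grab_frame(name): name is "scene" or "top" or "wrist"; returns (picture, depth): 480x640x3 uint8, red, green, blue; 480x640 float32, mm along the optical axis (not along the pixel's ray), 0 where there is no reading.
- ctrl.camera_params(name): a dict with "fx", "fy", "cx", "cy" (pixels), "view" (4x4, takes a point from world to camera coordinates). Camera axes: x right, y down, z forward; pixel columns grow to the right and rows downward; lengths in mm; the calibration is good to about 2 mm. A picture is of the moment at which its call begins: read the wrist's pose just before it. camera_params takes no time and is no camera call; for the wrist camera it gives the pose at the moment of the call.
- ctrl.close_job(): hands the job in; it is judged then, once.
The state is a dict: "time": time; "joints": joint angles; "qd": joint speeds; "joint_efforts": joint torques, N m; "tool_pos": TCP position; "eef_rot": TCP orientation; "wrist_force": force on the tool from outside, world axes, zero at the start; "torque": the same for the moment, N m; "gripper_width": finger opening in mm; "grip_force": force on a finger pad.
Only numpy, scipy, OpenCV 4.12 (cv2) and the standard library are available. Lean on these libraries where they do the work, as an engineer would, in place of code of your own. Each camera call takes 0.05 s, during which the arm holds its last target. There are 200 camera calls.

## Working session

There is one attempt and no reset: what is moved stays moved. The work goes in short steps, Python scripts to look and compute and a tool call to move; the robot and the scene stay as the last step left them, time stands still between calls to the robot, and variables do not carry over. Pictures are saved under pics/ and viewed, at most 14 in all, crops included, and the job is handed in when it is done.

Besides the shell and the picture viewer there is one more tool, called as a command line: name --argument value ..., lists and objects as JSON in quotes. arm_command: Moves the arm, as the interface text tells. Its arguments: {"type":"object","properties":{"increments":{"type":"string"},"squeeze":{"type":"number"}},"required":["increments"]}

```bash
mkdir -p pics; ls
cat > h.py <<'E'
import numpy as np, cv2
from cell import ctrl
def grab(n,save=None):
    p=ctrl.camera_params(n); im,d=ctrl.grab_frame(n); 
    if save: cv2.imwrite('pics/'+save,im[:,:,::-1])
    np.savez('/tmp/%s.npz'%n,im=im,d=d,V=p['view'],K=[p['fx'],p['fy'],p['cx'],p['cy']])
    return im,d,p
def load(n):
    f=np.load('/tmp/%s.npz'%n); return f['im'],f['d'],f['V'],f['K']
def w(n,u,v,z=None,r=1):
    im,d,V,K=load(n); fx,fy,cx,cy=K
    ray=np.array([(u-cx)/fx,(v-cy)/fy,1.]); R=V[:3,:3];t=V[:3,3]; c=-R.T@t
    if z is None:
        q=d[int(v)-r:int(v)+r+1,int(u)-r:int(u)+r+1]; q=q[q>0]; return (c+R.T@ray*np.median(q)).round(1)
    dr=R.T@ray; return (c+dr*(z-c[2])/dr[2]).round(1)
def cloud(n):
    im,d,V,K=load(n); fx,fy,cx,cy=K; v,u=np.mgrid[:480,:640]
    P=np.stack([(u-cx)/fx*d,(v-cy)/fy*d,d],-1); X=(P-V[:3,3])@V[:3,:3]; X[d<=0]=np.nan; return X
E
python3 - <<'E'
from h import *
s=ctrl.state();print(s)
for n in('scene','top'):
    grab(n,n+'0.png');p=ctrl.camera_params(n);print(n,p['fx'],np.round(p['view'],3).tolist())
E
```

```text
pics
{'time': 0.0, 'joints': array([-1.36240510e+00,  3.13499883e-01,  1.49846899e+00, -2.82820431e-05,
        1.33101242e+00, -2.23430301e-01]), 'qd': array([ 3.43937505e-04,  4.01278153e-04,  4.97767580e-05,  5.11180855e-04,
        1.39893446e-03, -1.50937137e-03]), 'joint_efforts': array([ 4.25791077e-04, -4.12262070e+01, -2.59743011e+01, -1.02904498e-04,
        4.16356634e-03, -2.61837221e-05]), 'tool_pos': array([ 219.63626071, -476.54916939,  230.6975487 ]), 'eef_rot': array([-6.94402957e-04,  9.76780723e-01,  2.14240372e-01, -8.51280331e-06]), 'wrist_force': array([ 0.09138067, -0.47868741,  0.32562713]), 'torque': array([ 0.01614215, -0.01030446, -0.00026828]), 'grip_force': 0.0, 'gripper_width': 85.31930574212596}
scene 553.5764939434158 [[0.527, 0.849, 0.013, -267.562], [0.625, -0.377, -0.683, -192.772], [-0.575, 0.369, -0.73, 1626.137], [0.0, 0.0, 0.0, 1.0]]
top 495.69388745829923 [[0.008, -1.0, -0.01, 34.439], [-0.998, -0.007, -0.06, 480.536], [0.06, 0.01, -0.998, 1236.651], [0.0, 0.0, 0.0, 1.0]]
```

View pics/scene0.png

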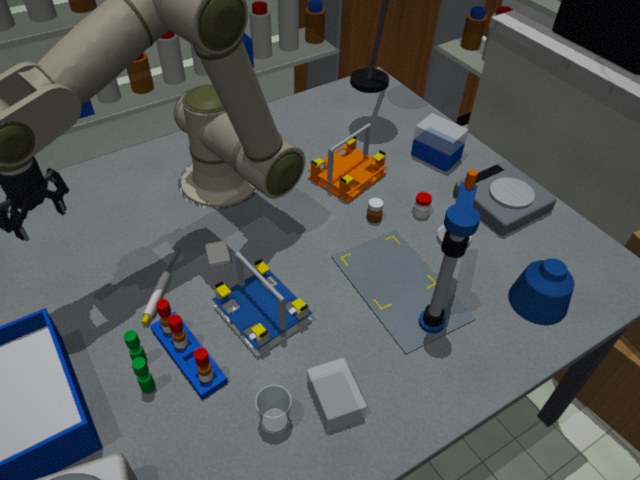

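View pics/top0.png

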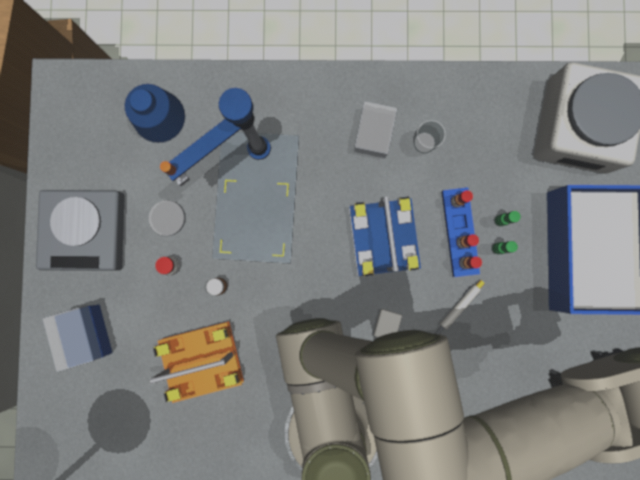

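The top view shows three red-capped bottles in the blue rack, at (463,198), (470,241) and (474,262), with an empty pocket near (460,222). The green look-alikes are at (508,217) and (506,247). The blue carrier is at (385,235); the orange one at (200,362) is the look-alike. The lift marks are centred near (255,218) and the orange knob is at (168,167). I'll measure these.

Run:
```python
from h import *
im,d,V,K=load('top'); X=cloud('top'); hsv=cv2.cvtColor(im,cv2.COLOR_RGB2HSV)
H,S,Vv=[hsv[...,i].astype(int) for i in range(3)]
def blobs(m,name,mn=6):
    n,l,st,c=cv2.connectedComponentsWithStats(m.astype(np.uint8))
    for i in range(1,n):
        if st[i,4]>=mn:
            P=X[l==i]; zt=np.nanpercentile(P[:,2],90); T=P[P[:,2]>zt-12]
            print(name,c[i].round(1),st[i,4],'med',np.nanmedian(P,0).round(1),'ztop',zt.round(1),'topmean',np.nanmean(T,0).round(1))
blobs(((H<6)|(H>174))&(S>170)&(Vv>80),'red')
blobs((H>22)&(H<34)&(S>130)&(Vv>110),'yel')
blobs((H>6)&(H<16)&(S>180)&(Vv>120),'org',15)
# handle bar: z 130-150 near carrier
b=np.zeros(H.shape,bool); b[180:290,340:430]=1
m=b&(X[...,2]>128)&(X[...,2]<155); P=X[m]; print('handle',len(P),np.nanmean(P,0),P.min(0),P.max(0))
P2=P[:,:2]-P[:,:2].mean(0); print(np.linalg.svd(P2,full_matrices=0)[2][0])
m=b&(X[...,2]>24)&(X[...,2]<42); P=X[m]; print('plate',cv2.minAreaRect(P[:,:2].astype(np.float32)))
for u,v in[(258,148),(236,104),(168,167),(258,250),(461,222)]: print(u,v,w('top',u,v))
big=cv2.resize(im[80:300,140:440],None,fx=2.6,fy=2.6,interpolation=2);cv2.imwrite('pics/c1.png',big[:,:,::-1])
```

```text
red [467.6 194.5] 17 med [ 583.2 -308.8  109.9] ztop 113.3 topmean [ 582.  -308.   110.4]
red [160.5 263.9] 39 med [414.6 424.5  61.1] ztop 64.1 topmean [414.7 423.9  61.3]
yel [404.6 203.8] 74 med [ 564.8 -169.    65.3] ztop 69.4 topmean [ 565.  -168.1   65.9]
yel [360.1 209.7] 73 med [549.3 -60.   65.2] ztop 68.1 topmean [549.9 -60.   65.2]
yel [412.5 261.9] 68 med [ 424.1 -186.8   65.3] ztop 68.5 topmean [ 424.3 -186.7   65.3]
yel [367.8 267.5] 62 med [410.  -79.5  65.8] ztop 68.7 topmean [409.9 -79.   65.8]
yel [479.9 283.5] 23 med [ 371.3 -362.7   18.9] ztop 21.9 topmean [ 372.5 -362.5   18.9]
yel [218.1 334.9] 107 med [245.5 279.3  65.7] ztop 68.1 topmean [245.6 279.2  65.5]
yel [162.5 349.2] 126 med [210.9 412.4  65.5] ztop 68.7 topmean [210.2 412.2  65.6]
yel [229.4 379.8] 114 med [139.4 250.7  65.3] ztop 67.9 topmean [140.  250.3  65.1]
yel [173.  394.3] 131 med [105.1 383.7  65.9] ztop 68.6 topmean [104.6 384.1  65.5]
handle 345 [ 486.24414534 -122.8435447   143.122108  ] [ 402.199268   -139.37417873  132.60751777] [ 570.302874   -106.47442604  150.89954847]
[-0.99167034 -0.12880191]
plate ((486.6219482421875, -123.76870727539062), (175.83651733398438, 156.8458709716797), 7.615123748779297)
258 148 [701.2 190.8  62.4]
236 104 [713.8 193.8 350.4]
168 167 [600.8 330.6 313.9]
258 250 [452.4 194.4   7. ]
461 222 [ 527.6 -320.9    4.8]
```

View pics/c1.png

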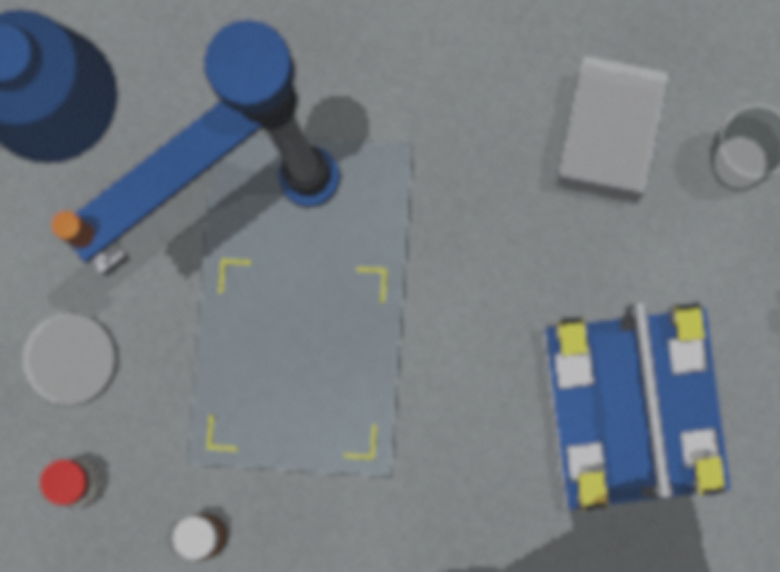

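Run:
```python
from h import *
im,d,V,K=load('top'); X=cloud('top')
C=np.array([w('top',140+u/2.6,80+v/2.6,6)[:2] for u,v in[(220,261),(386,270),(375,458),(208,450)]]) # outer corners: far-left, far-right, near-right, near-left
print('marks',C.tolist(),'ctr',C.mean(0)); ax=(C[0]+C[1]-C[2]-C[3])/2; print('size',np.linalg.norm(ax),np.linalg.norm((C[0]+C[3]-C[1]-C[2])/2),'heading x',np.degrees(np.arctan2(ax[1],ax[0])), 'y-axis',np.degrees(np.arctan2(*((C[0]+C[3]-C[1]-C[2])[::-1]))))
h=ax/np.linalg.norm(ax);print('column pred',C.mean(0)+180*h)
m=(X[...,2]>345)&(X[...,2]<358)&(X[...,1]<300)&(X[...,0]>600); P=X[m]; print('drum',len(P),(P.max(0)+P.min(0))/2,np.ptp(P,axis=0))
m=(X[...,2]>308)&(X[...,2]<322)&(X[...,1]>290)&(X[...,1]<380)&(X[...,0]>540)&(X[...,0]<650); P=X[m]; print('knob',len(P),P.mean(0),(P.max(0)+P.min(0))/2,np.ptp(P,axis=0))
m=(X[...,2]>98)&(X[...,2]<125)&(X[...,1]<-270)&(X[...,1]>-440)&(X[...,0]>400)&(X[...,0]<640)
n,l,st,c=cv2.connectedComponentsWithStats(m.astype(np.uint8))
for i in range(1,n):
    P=X[l==i]
    if len(P)>20:print('cap',c[i],len(P),np.median(P,0).round(1),((P.max(0)+P.min(0))/2).round(1),np.ptp(P,axis=0).round(1))
cr=cv2.resize(im[170:300,420:540],None,fx=4.6,fy=4.6,interpolation=2);cv2.imwrite('pics/c2.png',cr[:,:,::-1])
```

```text
marks [[630.4, 283.1], [622.5, 119.1], [437.3, 127.7], [443.9, 291.2]] ctr [533.525 205.275]
size 186.03748278236841 163.91041760669145 heading x -2.5724952239065555 y-axis 87.46489591798355
column pred [713.3436016  197.19598292]
drum 883 [713.54404665 196.97281204 351.25585954] [63.49325348 62.62527814 12.38471481]
knob 102 [602.08338469 336.46497999 313.80303131] [602.52960498 336.27475656 314.10234045] [20.9920141  21.11619457 10.82383585]
cap [466.10569106 196.18699187] 123 [ 578.5 -304.6  109.2] [ 579.1 -305.6  107.2] [28.1 26.  16.7]
cap [513.79130435 216.36521739] 115 [ 532.7 -417.2  103.7] [ 532.  -418.2  103.1] [26.6 27.1 10.2]
cap [471.92857143 240.        ] 126 [ 475.6 -316.8  108.7] [ 475.8 -317.7  106.3] [27.4 27.8 16. ]
cap [510.95726496 246.48717949] 117 [ 460.5 -409.6  103.2] [ 461.5 -410.8  103.9] [26.  27.9 11.2]
cap [475.14166667 262.20833333] 120 [ 424.4 -323.3  108.8] [ 423.4 -324.6  106.3] [25.6 26.3 15.8]
```

View pics/c2.png

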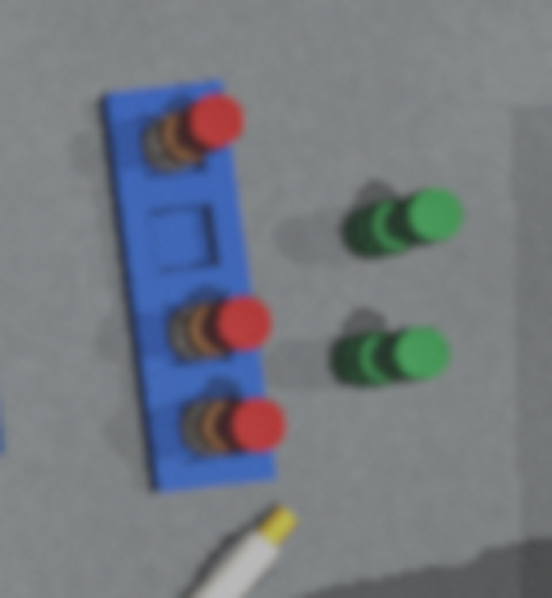

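```bash
cat >> h.py <<'E'
def go(*ts):
    s=ctrl.state(); p=np.array(s['tool_pos']); q=s['eef_rot']; psi=np.arctan2(2*q[1]*q[2],q[1]**2-q[2]**2)
    print('at',p.round(1),'heading',np.degrees(psi).round(2),'w',round(s['gripper_width'],1),'F',np.round(s['wrist_force'],1),'t',round(s['time'],1))
    for t in ts:
        t=np.array(t,float); dl=t[:3]-p; h=np.radians(t[3]) if len(t)>3 else psi
        # shift in axes BEFORE and AFTER turn
        for nm,a in(('pre',psi),('post',h)):
            c,s_=np.cos(a),np.sin(a); print(t,nm,'tool mm',np.round([dl[0]*c+dl[1]*s_,dl[0]*s_-dl[1]*c,-dl[2]],1),'turn',round(-np.degrees(h-psi),2))
        p=t[:3]; psi=h
E
python3 -c "
from h import *
go((219.6,-476.5,230.7,7.5),(424,-324,150),(424,-324,79))"
```

```text
at [ 219.7 -476.6  230.8] heading 24.74 w 85.4 F [ 1.  -1.  -0.1] t 0.1
[ 219.6 -476.5  230.7    7.5] pre tool mm [-0.  -0.1  0.1] turn 17.24
[ 219.6 -476.5  230.7    7.5] post tool mm [-0.1 -0.1  0.1] turn 17.24
[ 424. -324.  150.] pre tool mm [ 222.6 -124.5   80.7] turn -0.0
[ 424. -324.  150.] post tool mm [ 222.6 -124.5   80.7] turn -0.0
[ 424. -324.   79.] pre tool mm [ 0.  0. 71.] turn -0.0
[ 424. -324.   79.] post tool mm [ 0.  0. 71.] turn -0.0
```

arm_command --increments "60 0 0 0 8.59; 60 0 0 0 8.59; 60 0 0 0 0" --squeeze 50

```text
time: 0.4
tool_pos: [219.7, -476.7, 231.0]
eef_rot: [-0.0, 0.998, 0.065, -0.0]
wrist_force: [-0.4, -0.3, 1.3]
gripper_width: 51.1
grip_force: 0.0
```

arm_command --increments "60 0.0278 -0.0156 0.0101 0; 60 0.0278 -0.0156 0.0101 0; 60 0.0278 -0.0156 0.0101 0; 60 0.0278 -0.0156 0.0101 0; 60 0.0278 -0.0156 0.0101 0; 60 0.0278 -0.0156 0.0101 0; 60 0.0278 -0.0156 0.0101 0; 60 0.0278 -0.0156 0.0101 0; 60 0 0 0 0; 60 0 0 0 0"

```text
time: 1.4
tool_pos: [423.8, -323.6, 150.3]
eef_rot: [-0.0, 0.998, 0.068, -0.0]
wrist_force: [-0.3, -0.3, 0.6]
gripper_width: 51.6
grip_force: 0.0
```

Run:
```python
from h import *
go((424,-324,79,7.3))
im,d,p=grab('wrist','w1.png')
X=cloud('wrist'); m=(X[...,2]>100)&(X[...,2]<118)
n,l,st,c=cv2.connectedComponentsWithStats(m.astype(np.uint8))
for i in range(1,n):
    P=X[l==i]
    if len(P)>100:print('cap',c[i],len(P),np.median(P,0).round(1),((P.max(0)+P.min(0))/2).round(1),np.ptp(P,axis=0).round(1))
```

```text
at [ 423.8 -323.6  150.3] heading 7.8 w 51.6 F [-0.3 -0.3  0.6] t 1.4
[ 424.  -324.    79.     7.3] pre tool mm [ 0.1  0.4 71.3] turn 0.5
[ 424.  -324.    79.     7.3] post tool mm [ 0.1  0.4 71.3] turn 0.5
cap [571.18840185  55.33269807] 3673 [ 535.4 -418.2  104.7] [ 535.4 -419.7  103.6] [27.8 28.8  7.1]
cap [329.12927242 155.44873096] 2955 [ 479.6 -320.3  110.7] [ 479.3 -320.2  106.9] [27.6 27.4 11.7]
cap [510.3246113  209.41069397] 2637 [ 465.4 -410.4  104.7] [ 464.9 -411.6  103.4] [27.6 28.1  6.7]
cap [327.34645062 260.94444444] 2592 [ 429.6 -326.5  110.6] [ 427.9 -326.8  106.5] [27.7 27.5 13. ]
```

View pics/w1.png

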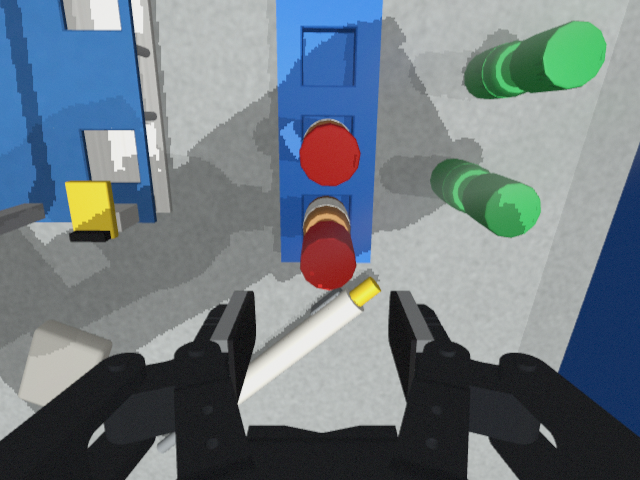

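The wrist view confirms the bottles: a red cap at (328,260) is the end bottle in the rack, and the greens are out to the right. The cap centre reads about 3 mm off the top camera. I'll use a value nearer the wrist reading.

arm_command --increments "60 0.0034 0.0028 0.001 0.5; 60 0 0 0.02 0; 60 0 0 0.02 0; 60 0 0 0.02 0; 60 0 0 0.01 0; 60 0 0 0 0; 33 0 0 0 0; 20 0 0 0 0; 10 0 0 0 0; 10 0 0 0 0" --squeeze 50

```text
time: 2.45
tool_pos: [427.9, -326.7, 80.7]
eef_rot: [0.001, 0.998, 0.062, 0.001]
wrist_force: [-1.6, 0.6, 6.2]
gripper_width: 26.9
grip_force: 49.3
```

arm_command --increments "10 0 0 0 0; 10 0 0 0 0; 10 0 0 0 0"

```text
time: 2.75
tool_pos: [428.0, -326.7, 80.7]
eef_rot: [0.001, 0.998, 0.062, 0.001]
wrist_force: [-0.2, 1.3, 6.8]
gripper_width: 26.9
grip_force: 49.3
```

arm_command --increments "10 0 0 -0.015 0; 10 0 0 -0.03 0; 10 0 0 -0.04 0; 10 0 0 -0.04 0; 10 0 0 -0.03 0; 10 0.006 -0.038 0 0; 10 0.006 -0.038 0 0; 10 0.006 -0.038 0 0; 10 0.006 -0.038 0 0; 10 0 0 0 0"

```text
time: 3.75
tool_pos: [432.6, -168.9, 235.1]
eef_rot: [-0.0, 0.998, 0.063, 0.0]
wrist_force: [0.4, -0.3, -0.2]
gripper_width: 26.4
grip_force: 49.5
```

```bash
cat >> h.py <<'E'
def latches(n,zlo=55,zhi=80):
    im,d,V,K=load(n); X=cloud(n); hsv=cv2.cvtColor(im,cv2.COLOR_RGB2HSV).astype(int)
    m=(hsv[...,0]>22)&(hsv[...,0]<34)&(hsv[...,1]>130)&(hsv[...,2]>100)&(X[...,2]>zlo)&(X[...,2]<zhi)
    nn,l,st,c=cv2.connectedComponentsWithStats(m.astype(np.uint8)); o=[]
    for i in range(1,nn):
        P=X[l==i]
        if len(P)>40:
            r=cv2.minAreaRect(P[:,:2].astype(np.float32)); o.append(r[0]); print('latch',c[i].round(),len(P),np.median(P,0).round(1),'rect',np.round(r[0],1),np.round(r[1],1))
    return o
E
python3 - <<'E'
from h import *
go((449,-184,235,7.5))
grab('wrist','w2.png'); latches('wrist')
grab('top'); latches('top')
for n in('wrist','top'):
    X=cloud(n); m=(X[...,2]>132)&(X[...,2]<152)&(X[...,1]>-150)&(X[...,1]<-95)&(X[...,0]>390)&(X[...,0]<590)
    P=X[m]; print(n,'handle',len(P),cv2.minAreaRect(P[:,:2].astype(np.float32)))
E
```

```text
at [ 432.6 -168.9  235.1] heading 7.28 w 26.4 F [ 0.4 -0.3 -0.2] t 3.8
[ 449.  -184.   235.     7.5] pre tool mm [14.4 17.   0.1] turn -0.22
[ 449.  -184.   235.     7.5] post tool mm [14.3 17.1  0.1] turn -0.22
latch [190.  26.] 1620 [552.6 -62.   66.7] rect [553.5 -61.2] [31.8 24.3]
latch [346.  25.] 1552 [ 566.8 -170.    66.9] rect [ 567.4 -169.8] [30.7 23.5]
latch [344. 217.] 1002 [ 429.3 -188.7   66.7] rect [ 425.9 -188.4] [32.4 23.3]
latch [207. 220.] 1097 [413.9 -80.   66.6] rect [411.5 -79.8] [33.  23.8]
latch [405. 204.] 83 [ 563.8 -169.    65.7] rect [ 563.7 -168.8] [25.  19.9]
latch [360. 210.] 72 [550.6 -59.8  65.1] rect [550.2 -59.2] [23.4 18.1]
latch [367. 268.] 81 [408.8 -77.4  65.7] rect [408.9 -78.3] [24.2 17.6]
latch [218. 335.] 107 [245.5 279.7  65.4] rect [245.8 278.1] [25. 28.]
latch [162. 349.] 122 [210.6 412.2  65.3] rect [210.  413.5] [23.2 30.8]
latch [173. 394.] 129 [104.6 384.1  65.3] rect [103.5 384.4] [24.2 30.1]
wrist handle 4913 ((481.5146789550781, -126.27762603759766), (153.9097137451172, 12.265353202819824), 7.018643379211426)
top handle 291 ((494.3650817871094, -121.8121566772461), (153.38653564453125, 12.65972900390625), 6.922767639160156)
```

View pics/w2.png

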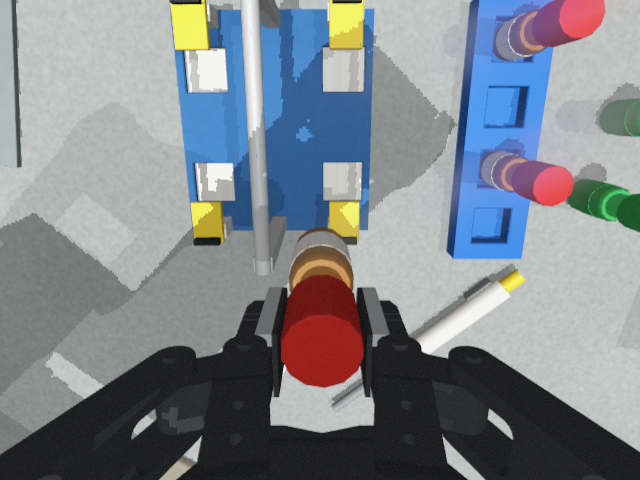

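arm_command --increments "10 0.0228 0.019 0 0; 10 0 0 0 0; 10 0 0 0.03 0; 10 0 0 0.03 0; 10 0 0 0.02 0; 10 0 0 0.01 0; 10 0 0 0.01 0; 10 0 0 0.01 0; 10 0 0 0.002 0; 10 0 0 0 0"

```text
time: 4.85
tool_pos: [457.7, -188.6, 122.7]
eef_rot: [0.0, 0.998, 0.062, 0.0]
wrist_force: [1.0, -0.0, 0.2]
gripper_width: 26.7
grip_force: 49.4
```

Run:
```python
from h import *
go((451.7,-185.6,123,7.3))
im,d,p=grab('wrist','w3.png'); latches('wrist')
grab('scene')
im=load('scene')[0]; cv2.imwrite('pics/s3.png',cv2.resize(im[220:370,190:340],None,fx=4,fy=4,interpolation=2)[:,:,::-1])
```

```text
at [ 457.7 -188.6  122.7] heading 7.06 w 26.7 F [ 1.  -0.   0.2] t 4.8
[ 451.7 -185.6  123.     7.3] pre tool mm [-5.6 -3.7 -0.3] turn -0.24
[ 451.7 -185.6  123.     7.3] post tool mm [-5.6 -3.7 -0.3] turn -0.24
latch [62. 33.] 3159 [551.4 -60.4  66.7] rect [551.1 -60.3] [27.6 22.7]
latch [308.  32.] 3378 [ 565.3 -170.1   66.8] rect [ 565.  -170.1] [26.6 23.6]
latch [111. 310.] 1970 [414.8 -78.3  66.6] rect [413.3 -78.3] [29.9 22.7]
```

View pics/w3.png

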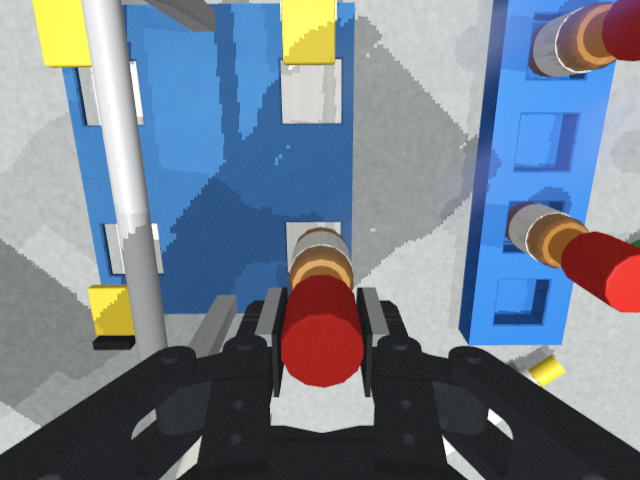

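Slot hole centre is near u=313 and the bottle is at u=320. The bottle is about 4 mm too far to the right (carrier -y), which matches the computed offset. I'll correct that, push outward, and lower it.

arm_command --increments "10 0 -0.004 0 -0.2; 10 0 0 0 0; 10 -0.002 0 0 0; 10 -0.002 0 0 0; 10 -0.002 0 0 0; 10 0 0 0 0; 10 0 0 0 0; 10 0 0 0 0"

```text
time: 5.75
tool_pos: [451.2, -185.3, 122.5]
eef_rot: [0.0, 0.998, 0.063, 0.0]
wrist_force: [2.1, 1.0, -0.2]
gripper_width: 26.4
grip_force: 49.4
```

arm_command --increments "10 0 0 0.005 0; 10 0 0 0.005 0; 10 0 0 0.005 0; 10 0 0 0.005 0; 10 0 0 0 0; 10 0 0 0 0"

```text
time: 6.35
tool_pos: [451.0, -185.1, 102.2]
eef_rot: [-0.0, 0.998, 0.063, -0.0]
wrist_force: [1.5, -0.0, -0.5]
gripper_width: 26.6
grip_force: 49.3
```

arm_command --increments "10 0 0 0.006 0; 10 0 0 0.006 0; 10 0 0 0.005 0; 10 0 0 0.003 0; 10 0 0 0.0015 0; 10 0 0 0 0; 10 0 0 0 0"

```text
time: 7.05
tool_pos: [451.1, -185.2, 81.0]
eef_rot: [-0.0, 0.998, 0.063, -0.0]
wrist_force: [1.1, 0.6, 0.1]
gripper_width: 26.5
grip_force: 49.4
```

arm_command --increments "10 0 0 0.001 0; 10 0 0 0.001 0; 10 0 0 0 0; 10 0 0 0 0"

```text
time: 7.45
tool_pos: [451.5, -185.4, 79.7]
eef_rot: [0.0, 0.998, 0.063, 0.0]
wrist_force: [0.5, 1.3, 4.9]
gripper_width: 26.6
grip_force: 50.3
```

arm_command --increments "10 0 0 0.001 0; 10 0 0 0 0; 10 0 0 0 0"

```text
time: 7.75
tool_pos: [451.8, -185.4, 79.6]
eef_rot: [0.001, 0.998, 0.063, 0.001]
wrist_force: [-1.7, 3.2, 15.2]
gripper_width: 26.4
grip_force: 51.5
```

arm_command --increments "25 0 0 -0.001 0; 50 0 0 0 0; 50 0 0 0 0; 50 0 0 0 0; 50 0 0 -0.01 0; 50 0 0 -0.04 0; 50 0 0 -0.05 0; 50 0 0.01 -0.05 0; 50 0 0 0 0; 50 0 0 0 0"

```text
time: 8.75
tool_pos: [452.3, -194.7, 228.8]
eef_rot: [0.0, 0.998, 0.063, 0.0]
wrist_force: [-0.2, 0.4, -0.8]
gripper_width: 42.5
grip_force: 0.0
```

Run:
```python
from h import *
go((475.7,-320,232,7.3))
grab('wrist','w4.png'); latches('wrist')
X=cloud('wrist'); m=(X[...,2]>100)&(X[...,2]<118)&(X[...,1]<-160)
n,l,st,c=cv2.connectedComponentsWithStats(m.astype(np.uint8))
for i in range(1,n):
    P=X[l==i]
    if len(P)>100:print('cap',c[i],len(P),np.median(P,0).round(1),((P.max(0)+P.min(0))/2).round(1),np.ptp(P,axis=0).round(1))
```

```text
at [ 452.3 -194.7  228.8] heading 7.26 w 42.5 F [-0.2  0.4 -0.8] t 8.8
[ 475.7 -320.   232.     7.3] pre tool mm [  7.4 127.2  -3.2] turn -0.04
[ 475.7 -320.   232.     7.3] post tool mm [  7.3 127.2  -3.2] turn -0.04
latch [147.  49.] 1648 [553.  -60.7  66.7] rect [554.5 -59.4] [33.5 24.5]
latch [303.  54.] 1530 [ 563.7 -169.    66.8] rect [ 565.4 -168.5] [33.7 23.5]
latch [164. 241.] 1130 [413.5 -73.9  66.5] rect [411.3 -73.3] [32.8 24.4]
latch [301. 255.] 454 [ 415.5 -184.2   66.7] rect [ 415.5 -183.2] [21.7 23.5]
cap [531.52793296  42.76303538] 2148 [ 581.4 -305.2  110.7] [ 581.9 -306.9  106.6] [27.6 27.7 13.2]
cap [508.36763754 210.15728155] 1545 [ 480.  -317.9  110.6] [ 479.1 -320.1  106.4] [27.6 27.9 12.8]
cap [298.4655564  228.58364875] 1321 [ 449.6 -180.2  109.7] [ 448.4 -180.2  106.2] [27.4 27.3 12. ]
cap [624.06043956 245.07051282] 1092 [ 464.4 -407.8  104.7] [ 464.7 -408.9  103.5] [27.9 25.1  7. ]
```

View pics/w4.png

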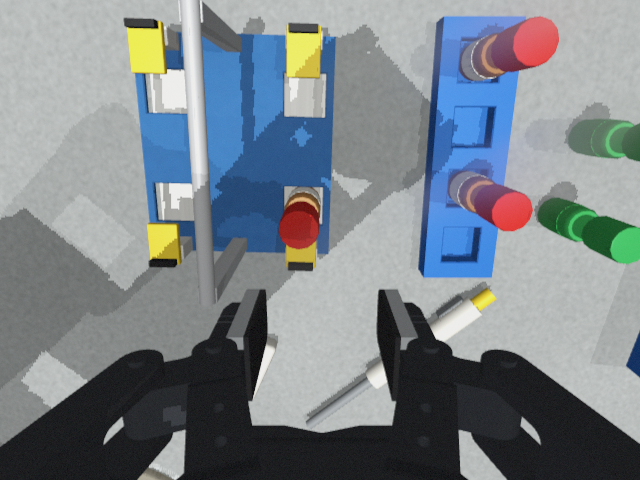

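The bottle sits home in slot 0 and its latch is level with the others (black tab at v≈267), so it has closed. The carrier turned by about 2°, so I'll re-measure it before the next insertion. Next is the middle bottle.

arm_command --increments "60 0.0027 0.032 0 0; 60 0.0027 0.032 0 0; 60 0.0027 0.032 0 0; 60 0.0027 0.032 0 0; 60 0 0 0 0; 60 0 0 0.04 0; 60 0 0 0.04 0; 60 0 0 0.03 0; 60 0 0 0.02 0; 60 0 0 0 0"

```text
time: 9.8
tool_pos: [477.7, -318.3, 94.4]
eef_rot: [-0.003, 0.998, 0.064, -0.003]
wrist_force: [0.6, 0.4, 0.0]
gripper_width: 51.3
grip_force: 0.0
```

arm_command --increments "60 0 0 0 0; 60 0 0 0 0; 60 0 0 0 0"

```text
time: 10.1
tool_pos: [479.6, -320.7, 99.1]
eef_rot: [0.001, 0.998, 0.063, 0.001]
wrist_force: [-0.2, 0.7, -0.0]
gripper_width: 51.5
grip_force: 0.0
```

arm_command --increments "60 0 0 0.01 0; 60 0 0 0.008 0; 60 0 0 0 0; 40 0 0 0 0; 25 0 0 0 0; 10 0 0 0 0; 10 0 0 0 0; 10 0 0 0 0; 10 0 0 0 0; 10 0 0 0 0" --squeeze 50

```text
time: 11.1
tool_pos: [479.4, -320.7, 80.2]
eef_rot: [0.0, 0.998, 0.063, 0.0]
wrist_force: [0.3, 0.8, 1.9]
gripper_width: 26.6
grip_force: 49.1
```

arm_command --increments "10 0 0 -0.015 0; 10 0 0 -0.03 0; 10 0 0 -0.04 0; 10 0 0 -0.04 0; 10 0 0 -0.03 0; 10 -0.002 -0.035 0 0; 10 -0.002 -0.035 0 0; 10 0 -0.035 0 0; 10 0 -0.035 0 0; 10 0 0 0 0"

```text
time: 12.1
tool_pos: [457.1, -179.0, 235.2]
eef_rot: [-0.0, 0.998, 0.065, -0.0]
wrist_force: [0.1, -0.7, -0.6]
gripper_width: 26.7
grip_force: 49.4
```

arm_command --increments "10 0 0 0 0; 10 0 0 0 0"

```text
time: 12.3
tool_pos: [457.7, -182.9, 234.9]
eef_rot: [0.0, 0.998, 0.063, -0.0]
wrist_force: [-0.2, -0.3, -1.0]
gripper_width: 26.8
grip_force: 49.4
```

```bash
cat >> h.py <<'E'
def carrier(n='wrist'):
    o=np.array(latches(n)); X=cloud(n); 
    m=(X[...,2]>132)&(X[...,2]<152)&(X[...,1]>-170)&(X[...,1]<-75)&(X[...,0]>390)&(X[...,0]<590); P=X[m]
    r=cv2.minAreaRect(P[:,:2].astype(np.float32)); print('handle',len(P),np.round(r[0],1),np.round(r[1],1),round(r[2],2))
E
python3 - <<'E'
from h import *
go((541,-171,235,7.3))
grab('wrist'); carrier()
E
```

```text
at [ 457.7 -182.9  234.9] heading 7.23 w 26.8 F [-0.2 -0.3 -1. ] t 12.3
[ 541.  -171.   235.     7.3] pre tool mm [84.1 -1.3 -0.1] turn -0.07
[ 541.  -171.   235.     7.3] post tool mm [84.1 -1.2 -0.1] turn -0.07
latch [167.  61.] 1524 [552.9 -60.3  66.7] rect [554.3 -59.5] [32.7 24.3]
latch [319.  65.] 1424 [ 563.6 -168.8   66.8] rect [ 565.4 -168.7] [33.2 23.5]
latch [181. 247.] 1065 [413.6 -73.9  66.6] rect [411.2 -73.6] [32.6 24.2]
handle 5400 [ 487.5 -120.8] [170.7  12.5] 5.61
```

arm_command --increments "10 0 0 0 1.6; 10 0.025 -0.0011 0 0; 10 0.025 -0.0012 0 0; 10 0.0255 -0.0011 0 0; 10 0 0 0 0; 10 0 0 0.03 0; 10 0 0 0.03 0; 10 0 0 0.03 0; 10 0 0 0.01 0; 10 0 0 0.006 0"

```text
time: 13.35
tool_pos: [532.1, -171.7, 128.7]
eef_rot: [-0.0, 0.999, 0.049, -0.0]
wrist_force: [0.1, -0.4, 0.4]
gripper_width: 26.6
grip_force: 49.4
```

arm_command --increments "10 0 0 0.006 0; 10 0 0 0 0; 10 0 0 0 0; 10 0 0 0 0"

```text
time: 13.75
tool_pos: [532.7, -171.5, 123.8]
eef_rot: [0.0, 0.999, 0.049, 0.001]
wrist_force: [0.5, -0.7, -1.2]
gripper_width: 26.8
grip_force: 49.4
```

Run:
```python
from h import *
go((532.5,-172.1,123,5.6))
grab('wrist'); carrier()
im=load('wrist')[0]; cv2.imwrite('pics/w5.png',im[150:420,150:500,::-1])
```

```text
at [ 532.7 -171.5  123.8] heading 5.66 w 26.8 F [ 0.5 -0.7 -1.2] t 13.8
[ 532.5 -172.1  123.     5.6] pre tool mm [-0.3  0.6  0.8] turn 0.06
[ 532.5 -172.1  123.     5.6] post tool mm [-0.3  0.6  0.8] turn 0.06
latch [106. 200.] 2757 [553.6 -60.7  66.6] rect [554.7 -59.3] [33.8 24.7]
latch [320. 201.] 2610 [ 564.  -168.4   66.7] rect [ 565.4 -168.3] [34.  23.7]
latch [144. 424.] 268 [417.3 -75.7  66.7] rect [416.5 -74.9] [ 5.9 27.8]
handle 7528 [ 522.  -142.3] [108.1  60.4] 6.96
```

View pics/w5.png

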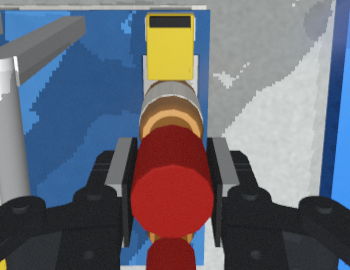

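Bottle and latch are aligned (crop u≈170 for both). Pushing outward and lowering.

arm_command --increments "10 0.002 0 0 0; 10 0.002 0 0 0; 10 0.002 0 0 0; 10 0 0 0 0; 10 0 0 0 0; 10 0 0 0.006 0; 10 0 0 0.006 0; 10 0 0 0.006 0; 10 0 0 0 0; 10 0 0 0 0"

```text
time: 14.8
tool_pos: [538.2, -170.6, 104.7]
eef_rot: [-0.0, 0.999, 0.049, -0.0]
wrist_force: [-0.2, -0.2, -0.8]
gripper_width: 26.7
grip_force: 49.4
```

arm_command --increments "10 0 0 0.006 0; 10 0 0 0.006 0; 10 0 0 0.006 0; 10 0 0 0.004 0; 10 0 0 0.002 0; 10 0 0 0 0; 10 0 0 0 0; 10 0 0 0 0"

```text
time: 15.6
tool_pos: [538.5, -170.8, 81.2]
eef_rot: [0.0, 0.999, 0.049, 0.0]
wrist_force: [-0.3, 0.5, -0.7]
gripper_width: 26.9
grip_force: 49.6
```

arm_command --increments "10 0 0 0.001 0; 10 0 0 0.001 0; 10 0 0 0.001 0; 10 0 0 0 0; 10 0 0 0 0"

```text
time: 16.1
tool_pos: [539.0, -171.4, 79.2]
eef_rot: [0.001, 0.999, 0.049, 0.001]
wrist_force: [-1.2, -2.2, 8.7]
gripper_width: 26.9
grip_force: 50.7
```

arm_command --increments "10 0 0 0.0006 0; 10 0 0 0 0; 30 0 0 -0.0006 0; 50 0 0 0 0; 50 0 0 0 0; 50 0 0 -0.01 0; 50 0 0 -0.04 0; 50 0 0 -0.05 0; 50 0 0.01 -0.05 0; 50 0 0 0 0"

```text
time: 17.1
tool_pos: [541.2, -181.8, 234.2]
eef_rot: [0.003, 0.999, 0.049, 0.005]
wrist_force: [0.4, 0.3, -0.2]
gripper_width: 42.5
grip_force: 0.0
```

arm_command --increments "60 -0.01 0.03 0 0; 60 0 0.03 0 0; 60 0 0.03 0 0; 60 0 0 0 0; 60 0 0 0 0; 60 0 0 0 0"

```text
time: 17.7
tool_pos: [538.3, -270.0, 226.9]
eef_rot: [-0.0, 0.999, 0.05, -0.0]
wrist_force: [0.3, 1.0, 0.7]
gripper_width: 51.3
grip_force: 0.0
```

Run:
```python
from h import *
go((581.7,-306.5,99,7.0))
grab('wrist','w6.png'); carrier(); X=cloud('wrist'); m=(X[...,2]>100)&(X[...,2]<118)
n,l,st,c=cv2.connectedComponentsWithStats(m.astype(np.uint8))
for i in range(1,n):
    P=X[l==i]
    if len(P)>100:print('cap',c[i],len(P),np.median(P,0).round(1),((P.max(0)+P.min(0))/2).round(1),np.ptp(P,axis=0).round(1))
```

```text
at [ 538.3 -270.   226.9] heading 5.71 w 51.3 F [0.3 1.  0.7] t 17.7
[ 581.7 -306.5   99.     7. ] pre tool mm [ 39.6  40.6 127.9] turn -1.29
[ 581.7 -306.5   99.     7. ] post tool mm [ 38.7  41.5 127.9] turn -1.29
latch [181. 161.] 1241 [ 567.2 -162.9   66.7] rect [ 568.7 -161.4] [33.3 24.1]
latch [ 29. 161.] 453 [560.  -46.5  66.7] rect [556.7 -47.8] [18.6 39.8]
latch [ 54. 179.] 82 [543.9 -65.3  65.6] rect [544. -65.] [9.9 3.3]
latch [ 64. 333.] 207 [412.5 -62.9  66.6] rect [411.2 -62.9] [28.7  6.8]
latch [ 89. 333.] 195 [413.7 -83.3  65. ] rect [412.1 -83.4] [33.1  5.1]
handle 4518 [ 503.1 -116. ] [142.   13.1] 8.58
cap [384.0286285  167.08322237] 1502 [ 583.  -306.6  110.7] [ 582.4 -307.1  106.4] [27.5 27.8 12.8]
cap [ 77.29084967 157.57189542] 306 [ 569.5 -111.2  109.3] [ 569.  -105.9  109. ] [10.1 13.8 18. ]
cap [166.93557047 206.52416107] 1490 [ 542.9 -167.2  109.5] [ 542.  -165.7  105.9] [27.3 27.7 11.8]
cap [531.6011191  248.72022382] 1251 [ 536.2 -418.   104.7] [ 535.4 -418.9  103.4] [27.9 27.1  6.7]
cap [182.84131206 325.20124113] 1128 [ 455.6 -177.5  109.5] [ 452.3 -177.1  106. ] [27.5 26.8 12. ]
cap [498.13957935 336.4416826 ] 1046 [ 466.2 -410.2  104.7] [ 465.  -411.2  103.2] [27.9 28.3  6.4]
cap [636.64566929 425.27559055] 127 [ 395.8 -540.5  102.8] [ 399.2 -540.7  104.1] [21.1  2.9  8.2]
```

View pics/w6.png

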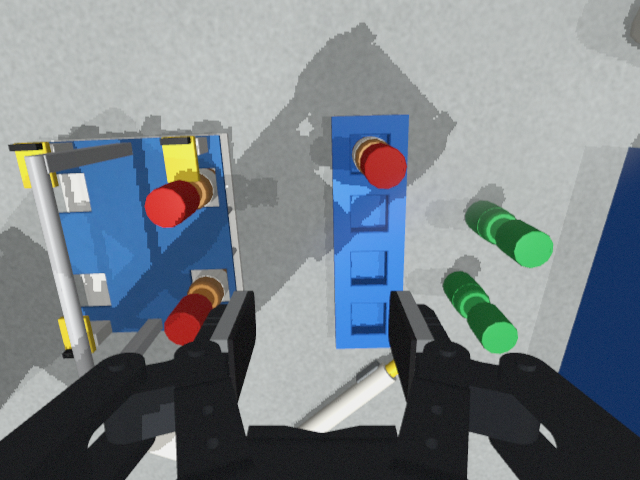

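The two inserted bottles are in the right-hand slots with latches shut. The last bottle's cap is at (384,167). I'll fetch it.

arm_command --increments "60 0.02 0.0206 0 0; 60 0.0198 0.0206 0 0; 60 0 0 0 -1.3; 60 0 0 0.04 0; 60 0 0 0.04 0; 60 0 0 0.03 0; 60 0 0 0.02 0; 60 0 0 0 0; 60 0 0 0 0; 60 0 0 0 0"

```text
time: 18.75
tool_pos: [582.6, -308.3, 99.1]
eef_rot: [0.001, 0.998, 0.061, 0.001]
wrist_force: [1.0, -0.3, -0.1]
gripper_width: 51.3
grip_force: 0.0
```

arm_command --increments "60 0 -0.001 0.01 0; 60 0 0 0.0085 0; 60 0 0 0 0; 40 0 0 0 0; 25 0 0 0 0; 10 0 0 0 0; 10 0 0 0 0; 10 0 0 0 0; 10 0 0 0 0; 10 0 0 0 0" --squeeze 50

```text
time: 19.75
tool_pos: [582.0, -307.3, 78.9]
eef_rot: [0.0, 0.998, 0.061, 0.0]
wrist_force: [-0.3, -0.2, 3.0]
gripper_width: 26.6
grip_force: 49.1
```

arm_command --increments "10 0 0 -0.015 0; 10 0 0 -0.03 0; 10 0 0 -0.04 0; 10 0 0 -0.04 0; 10 0 0 -0.04 0; 10 -0.03 -0.035 0 0; 10 -0.03 -0.035 0 0; 10 -0.04 -0.035 0 0; 10 -0.04 -0.035 0 0; 10 0 -0.02 0 0"

```text
time: 20.75
tool_pos: [425.1, -166.7, 244.1]
eef_rot: [-0.0, 0.998, 0.06, -0.001]
wrist_force: [2.0, -0.9, 0.0]
gripper_width: 26.6
grip_force: 49.3
```

arm_command --increments "10 0 0 0 0; 10 0 0 0 0; 10 0 0 0 0"

```text
time: 21.05
tool_pos: [429.2, -169.6, 243.7]
eef_rot: [0.0, 0.998, 0.061, 0.0]
wrist_force: [-0.1, -0.9, -0.5]
gripper_width: 26.9
grip_force: 49.3
```

Run:
```python
from h import *
go((523,-63,245,7.3))
grab('wrist','w7.png'); carrier(); grab('top'); carrier('top')
X=cloud('wrist'); m=(X[...,2]>100)&(X[...,2]<118)
n,l,st,c=cv2.connectedComponentsWithStats(m.astype(np.uint8))
for i in range(1,n):
    P=X[l==i]
    if len(P)>600:print('cap',c[i],len(P),np.median(P,0).round(1),((P.max(0)+P.min(0))/2).round(1),np.ptp(P,axis=0).round(1))
```

```text
at [ 429.2 -169.6  243.7] heading 6.94 w 26.9 F [-0.1 -0.9 -0.5] t 21.1
[523.  -63.  245.    7.3] pre tool mm [106.  -94.5  -1.3] turn -0.36
[523.  -63.  245.    7.3] post tool mm [106.6 -93.9  -1.3] turn -0.36
latch [180.  25.] 1543 [551.2 -53.6  66.7] rect [551.9 -52.9] [31.7 24.1]
latch [331.  15.] 995 [ 570.5 -160.1   66.8] rect [ 567.5 -161.2] [25.1 23.7]
latch [200. 214.] 1048 [412.7 -72.9  66.6] rect [410.3 -72.4] [32.7 23.9]
latch [334. 219.] 540 [ 421.7 -181.7   66.8] rect [ 421.3 -181.3] [22.  24.7]
handle 4611 [ 480.2 -117.9] [152.9  12.2] 7.82
latch [401. 204.] 72 [ 564.6 -157.6   65.5] rect [ 562.1 -160. ] [26.9 18.3]
latch [356. 210.] 70 [549.  -50.5  66.1] rect [549.1 -51.3] [22.2 17.8]
latch [364. 268.] 85 [408.7 -70.3  66.2] rect [408.7 -70. ] [24.1 20.1]
latch [218. 335.] 108 [245.6 279.1  65.8] rect [245.1 278.6] [25.1 28.5]
latch [162. 349.] 123 [210.7 412.6  65.4] rect [209.9 413. ] [23.5 29.7]
latch [173. 394.] 128 [104.3 384.2  65.5] rect [103.3 383.9] [24.4 29.5]
handle 329 [ 486.4 -115. ] [168.6  12. ] 7.8
cap [334.94283958  51.32329441] 1627 [ 541.  -165.7  109.7] [ 541.4 -165.7  106.3] [28.  27.2 11.6]
cap [334.6318328  190.71784566] 1244 [ 452.5 -176.9  109.7] [ 451.8 -177.2  106.3] [27.4 27.3 11.6]
```

arm_command --increments "10 0 0 0 -0.75; 10 0.009 -0.033 0 0; 10 0.009 -0.033 0 0; 10 0.009 -0.033 0 0; 10 0 0 0 0; 10 0 0 0 0; 10 0 0 0.03 0; 10 0 0 0.03 0; 10 0 0 0.03 0; 10 0 0 0.01 0"

```text
time: 22.15
tool_pos: [441.0, -67.7, 141.2]
eef_rot: [-0.001, 0.998, 0.067, -0.002]
wrist_force: [-1.0, 0.4, -1.1]
gripper_width: 26.9
grip_force: 49.4
```

arm_command --increments "10 0 0 0.01 0; 10 0 0 0.01 0; 10 0 0 0 0; 10 0 0 0 0; 10 0 0 0 0"

```text
time: 22.65
tool_pos: [442.5, -67.3, 124.2]
eef_rot: [0.0, 0.998, 0.067, 0.001]
wrist_force: [0.4, 0.2, -0.4]
gripper_width: 26.8
grip_force: 49.4
```

Run:
```python
from h import *
go((442.7,-67.7,121,7.7))
grab('wrist'); carrier()
im=load('wrist')[0]; cv2.imwrite('pics/w8.png',im[150:420,150:550,::-1])
```

```text
at [442.5 -67.3 124.2] heading 7.71 w 26.8 F [ 0.4  0.2 -0.4] t 22.6
[442.7 -67.7 121.    7.7] pre tool mm [0.1 0.4 3.2] turn 0.01
[442.7 -67.7 121.    7.7] post tool mm [0.1 0.4 3.2] turn 0.01
latch [319.  33.] 3507 [550.4 -52.6  66.8] rect [550.  -52.6] [28.1 23.7]
latch [564.  39.] 1908 [ 562.1 -164.    66.9] rect [ 564.1 -161.1] [21.2 31.4]
latch [512. 314.] 1682 [ 423.4 -175.9   66.7] rect [ 426.8 -180. ] [36.3 24.6]
handle 13298 [493.4 -95.5] [115.5  50.8] 7.53
```

View pics/w8.png

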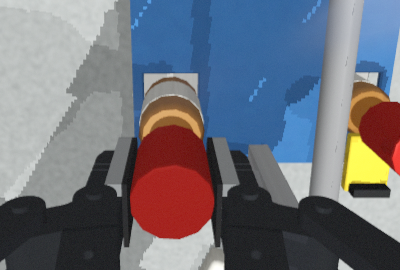

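Hole and bottle are both centred at crop u≈171. Pushing outward (-x) and lowering.

arm_command --increments "10 0 0 0.003 0; 10 -0.002 0 0 0; 10 -0.002 0 0 0; 10 -0.002 0 0 0; 10 0 0 0 0; 10 0 0 0 0; 10 0 0 0.006 0; 10 0 0 0.006 0; 10 0 0 0.006 0; 10 0 0 0 0"

```text
time: 23.7
tool_pos: [435.8, -67.7, 101.6]
eef_rot: [-0.0, 0.998, 0.067, -0.001]
wrist_force: [1.4, 0.8, -0.8]
gripper_width: 26.6
grip_force: 49.4
```

arm_command --increments "10 0 0 0.006 0; 10 0 0 0.006 0; 10 0 0 0.006 0; 10 0 0 0.004 0; 10 0 0 0.001 0; 10 0 0 0 0; 10 0 0 0 0; 10 0 0 0 0"

```text
time: 24.5
tool_pos: [435.9, -67.7, 79.3]
eef_rot: [-0.0, 0.998, 0.067, -0.0]
wrist_force: [-0.7, 3.4, 0.4]
gripper_width: 26.8
grip_force: 51.1
```

arm_command --increments "10 0 0 0.001 0; 10 0 0 0.001 0; 10 0 0 0 0; 10 0 0 0 0"

```text
time: 24.9
tool_pos: [436.5, -67.6, 78.2]
eef_rot: [0.0, 0.998, 0.067, 0.001]
wrist_force: [-2.7, 7.7, 8.9]
gripper_width: 26.7
grip_force: 52.4
```

arm_command --increments "10 0 0 0.0008 0; 10 0 0 0 0; 25 0 0 -0.001 0; 35 0 0 0 0; 40 0 0 0 0; 45 0 0 0 0; 45 0 0 -0.01 0; 45 0 0 -0.04 0; 45 0 0 -0.05 0; 45 0 0 -0.05 0"

```text
time: 25.9
tool_pos: [435.8, -68.2, 230.3]
eef_rot: [0.0, 0.998, 0.067, 0.0]
wrist_force: [1.0, -0.4, -0.4]
gripper_width: 38.8
grip_force: 0.0
```

arm_command --increments "45 -0.02 0.025 0 0; 45 0 0.025 0 0; 45 0 0 0 0; 45 0 0 0 0; 45 0 0 0 0"

```text
time: 26.4
tool_pos: [423.1, -119.7, 227.9]
eef_rot: [-0.0, 0.998, 0.067, -0.0]
wrist_force: [0.1, 0.3, -0.7]
gripper_width: 38.1
grip_force: 0.0
```

Run:
```python
from h import *
go((489,-117,215,7.7))
grab('wrist','w9.png'); carrier()
X=cloud('wrist'); m=(X[...,2]>100)&(X[...,2]<118)
n,l,st,c=cv2.connectedComponentsWithStats(m.astype(np.uint8))
for i in range(1,n):
    P=X[l==i]
    if len(P)>600:print('cap',c[i],len(P),np.median(P,0).round(1),((P.max(0)+P.min(0))/2).round(1),np.ptp(P,axis=0).round(1))
```

```text
at [ 423.1 -119.7  227.9] heading 7.73 w 38.1 F [ 0.1  0.3 -0.7] t 26.4
[ 489.  -117.   215.     7.7] pre tool mm [65.7  6.2 12.9] turn 0.03
[ 489.  -117.   215.     7.7] post tool mm [65.7  6.2 12.9] turn 0.03
latch [249.  23.] 1654 [548.4 -53.5  66.8] rect [548.  -53.3] [29.1 23.8]
latch [407.  17.] 1150 [ 567.2 -158.9   66.8] rect [ 564.1 -161.7] [26.2 24.3]
latch [400. 223.] 746 [ 422.8 -181.3   66.8] rect [ 425.3 -184.2] [32.5 23.8]
latch [265. 225.] 816 [406.5 -79.   66.7] rect [408.2 -75.8] [32.8 23.7]
handle 5025 [ 477.5 -120.6] [149.7  11.9] 8.72
cap [422.57559958  49.31438999] 1918 [ 540.6 -165.5  109.7] [ 541.1 -166.3  106.4] [27.8 27.8 12.8]
cap [249.02181562 198.15763547] 1421 [436.7 -70.3 109.6] [435.9 -69.8 106. ] [27.3 27.2 12. ]
cap [415.07337526 196.39203354] 1431 [ 452.5 -178.9  109.7] [ 452.1 -179.9  106. ] [27.5 27.4 12.1]
```

View pics/w9.png

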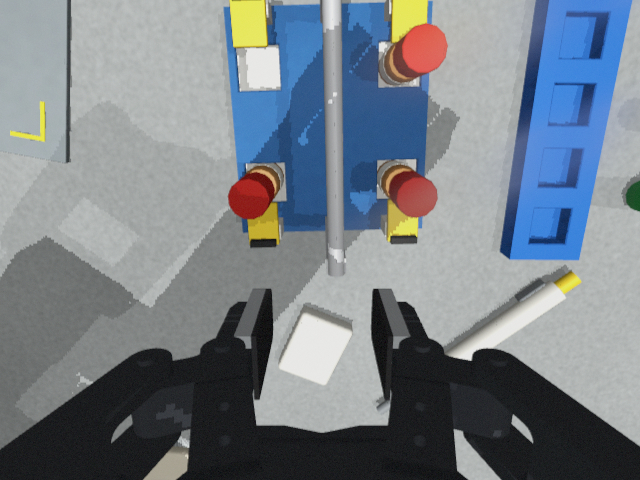

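All three caps read the same height (109.7, fully home), and the latches are shut: tabs at (263,242) and (403,240). Now grasp the handle.

arm_command --increments "45 0 0 0 -0.77; 45 0.031 0.0043 0 0; 45 0.031 0.0043 0 0; 45 0 0 0 0; 45 0 0 0.03 0; 45 0 0 0.03 0; 45 0 0 0.03 0; 45 0 0 0.01 0; 45 0 0 0 0; 45 0 0 0 0"

```text
time: 27.45
tool_pos: [486.2, -119.7, 129.1]
eef_rot: [0.0, 0.997, 0.074, 0.001]
wrist_force: [-1.0, 0.3, 0.6]
gripper_width: 38.4
grip_force: 0.0
```

arm_command --increments "45 0 0 0 0; 45 0 0 0 0"

```text
time: 27.65
tool_pos: [486.1, -119.7, 128.8]
eef_rot: [0.001, 0.997, 0.074, 0.001]
wrist_force: [0.6, 0.5, 0.2]
gripper_width: 38.5
grip_force: 0.0
```

arm_command --increments "45 0 -0.0005 0.008 0; 30 0 0 0 0; 15 0 0 0 0; 5 0 0 0 0; 0 0 0 0 0; 0 0 0 0 0; 0 0 0 0 0; 0 0 0 0 0" --squeeze 110

```text
time: 28.45
tool_pos: [485.6, -119.0, 119.7]
eef_rot: [-0.0, 0.997, 0.074, -0.0]
wrist_force: [0.9, 3.0, -2.2]
gripper_width: 6.7
grip_force: 107.4
```

arm_command --increments "0 0 0 -0.005 0; 0 0 0 -0.01 0; 0 0 0 -0.02 0; 0 0 0 -0.02 0; 0 0 0 -0.02 0; 0 0 0 0 0; 0 0 0 0 0"

```text
time: 29.15
tool_pos: [485.4, -119.0, 194.4]
eef_rot: [0.0, 0.997, 0.074, -0.0]
wrist_force: [-0.5, -0.8, -7.4]
gripper_width: 6.6
grip_force: 107.5
```

Run:
```python
from h import *
go((533.5,205.3,200,-2.55))
print(ctrl.state()['torque'])
grab('wrist','w10.png'); carrier('wrist')
X=cloud('wrist'); m=(X[...,2]>160)&(X[...,2]<190)
n,l,st,c=cv2.connectedComponentsWithStats(m.astype(np.uint8))
for i in range(1,n):
    P=X[l==i]
    if len(P)>600:print('cap',c[i],len(P),np.median(P,0).round(1),((P.max(0)+P.min(0))/2).round(1),P.max(0).round(1))
```

```text
at [ 485.4 -119.   194.4] heading 8.48 w 6.6 F [-0.5 -0.8 -7.4] t 29.1
[533.5  205.3  200.    -2.55] pre tool mm [  95.4 -313.7   -5.6] turn 11.03
[533.5  205.3  200.    -2.55] post tool mm [  33.7 -326.1   -5.6] turn 11.03
[-0.00646309  0.11710829 -0.11474823]
handle 4237 [ 504.2 -122.5] [161.8  95. ] 0.0
cap [457.28362513 179.94088568] 4855 [ 541.8 -164.3  183.8] [ 540.7 -166.9  173.2] [ 554.6 -153.   186.4]
cap [204.25541126 341.41666667] 924 [448.4 -68.5 167.9] [444.2 -70.6 171.8] [451.  -57.6 183.6]
cap [431.34274194 341.97311828] 744 [ 463.5 -176.4  166.5] [ 457.1 -179.2  169.9] [ 465.6 -166.1  179.8]
```

arm_command --increments "0 0 0 -0.01 2; 0 0 0 -0.02 4.5; 0 0 -0.01 0 4.5; 0 -0.004 -0.03 0 0; 0 -0.004 -0.03 0 0; 0 -0.004 -0.03 0 0; 0 -0.004 -0.03 0 0; 0 -0.004 -0.03 0 0; 0 -0.003 -0.02 0 0; 0 0 -0.008 0 0"

```text
time: 30.2
tool_pos: [469.2, 71.4, 223.6]
eef_rot: [-0.0, 1.0, -0.021, -0.001]
wrist_force: [-0.7, -0.1, -6.6]
gripper_width: 6.4
grip_force: 107.7
```

arm_command --increments "0 0 0 0 0; 0 0 0 0 0; 0 0 0 0 0; 0 0 0 0 0"

```text
time: 30.6
tool_pos: [470.2, 69.1, 224.6]
eef_rot: [0.0, 1.0, -0.023, -0.0]
wrist_force: [0.3, -0.5, -6.4]
gripper_width: 6.9
grip_force: 107.7
```

Run:
```python
from h import *
go((533.5,205.3,200,-2.55))
grab('wrist','w11.png')
```

```text
at [470.2  69.1 224.6] heading -2.58 w 6.9 F [ 0.3 -0.5 -6.4] t 30.6
[533.5  205.3  200.    -2.55] pre tool mm [  57.1 -138.9   24.6] turn -0.03
[533.5  205.3  200.    -2.55] post tool mm [  57.2 -138.9   24.6] turn -0.03
```

View pics/w11.png

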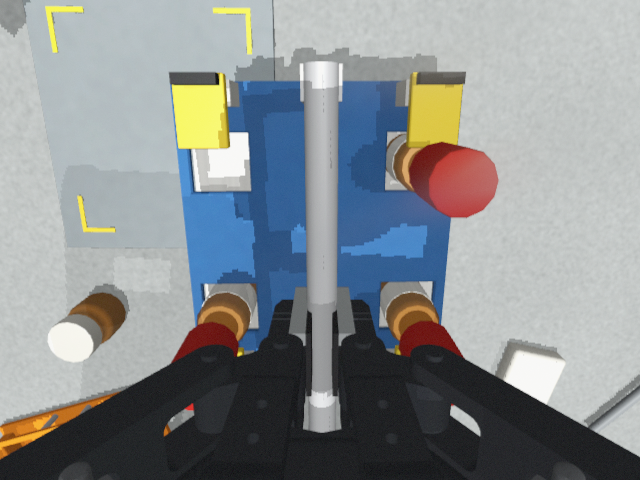

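Carrier hangs level in the hand; the mark corners are at (46,8), (251,9) and (85,233).

Run:
```python
from h import *
A,B,C=[w('wrist',u,v,6)[:2] for u,v in[(46,8),(251,9),(85,233)]]
print(A,B,C,'ctr',(B+C)/2,np.linalg.norm(A-B),np.linalg.norm(A-C),np.degrees(np.arctan2(*(A-C)[::-1])),np.degrees(np.arctan2(*(A-B)[::-1])))
```

```text
[635.4 282.2] [627.  117.8] [447.  291.5] ctr [537.   204.65] 164.61445866022822 188.62939855706477 -2.8260009552497274 87.07502205084364
```

arm_command --increments "0 0.008 -0.0196 0 0.1; 0 0.0125 -0.03 0 0; 0 0.0125 -0.03 0 0; 0 0.0125 -0.03 0 0; 0 0.0085 -0.02 0 0; 0 0.003 -0.009 0 0; 0 0 0 0 0; 0 0 0 0 0; 0 0 0 0 0"

```text
time: 31.55
tool_pos: [533.2, 204.7, 224.9]
eef_rot: [0.0, 1.0, -0.023, -0.0]
wrist_force: [-0.4, 0.0, -6.5]
gripper_width: 6.5
grip_force: 107.8
```

arm_command --increments "0 0 0 0.015 0; 0 0 0 0.025 0; 0 0 0 0.025 0; 0 0 0 0.015 0; 0 0 0 0.008 0; 0 0 0 0 0; 0 0 0 0 0; 0 0 0 0 0"

```text
time: 32.35
tool_pos: [533.9, 205.6, 137.9]
eef_rot: [-0.0, 1.0, -0.023, 0.001]
wrist_force: [-0.8, 0.7, -5.8]
gripper_width: 6.7
grip_force: 107.8
```

arm_command --increments "0 0 0 0.005 0; 0 0 0 0.003 0; 0 0 0 0.002 0; 0 0 0 0.001 0; 0 0 0 0 0; 0 0 0 0 0; 0 0 0 0 0"

```text
time: 33.05
tool_pos: [533.5, 206.0, 126.2]
eef_rot: [-0.0, 1.0, -0.023, 0.0]
wrist_force: [-2.5, 4.5, 0.9]
gripper_width: 6.6
grip_force: 108.5
```

arm_command --increments "0 0 0 0.0005 0; 0 0 0 0 0; 15 0 0 0 0; 30 0 0 0 0; 45 0 0 0 0; 45 0 0 -0.02 0; 45 0 0 -0.04 0; 45 0 0 -0.05 0; 45 0 0 -0.05 0; 45 0 0 0 0"

```text
time: 34.05
tool_pos: [535.3, 205.7, 292.4]
eef_rot: [-0.001, 1.0, -0.023, 0.006]
wrist_force: [-0.0, 0.2, -0.6]
gripper_width: 38.4
grip_force: 0.0
```

arm_command --increments "45 -0.03 0 -0.04 0; 45 -0.03 0 -0.03 0; 45 -0.04 0.04 0 0; 45 -0.04 0.04 0 0; 45 -0.03 0 0 0; 45 0 0 0 0; 45 0 0 0 0; 45 0 0 0 0"

```text
time: 34.85
tool_pos: [370.3, 142.4, 354.9]
eef_rot: [0.0, 1.0, -0.023, -0.0]
wrist_force: [0.1, 0.4, -0.0]
gripper_width: 38.4
grip_force: 0.0
```

Run:
```python
from h import *
go((600,334,330,40))
grab('wrist','w12.png')
latches('wrist',60,85);latches('top')
X=cloud('wrist'); m=(X[...,2]>110)&(X[...,2]<125)
n,l,st,c=cv2.connectedComponentsWithStats(m.astype(np.uint8))
for i in range(1,n):
    P=X[l==i]
    if len(P)>100:print('cap',c[i],len(P),np.median(P,0).round(1),((P.max(0)+P.min(0))/2).round(1),P.max(0).round(1))
m=(X[...,2]>305)&(X[...,2]<325)&(X[...,1]>280); P=X[m]; print('knob',len(P),P.size and ((P.max(0)+P.min(0))/2))
```

```text
at [370.3 142.4 354.9] heading -2.62 w 38.4 F [ 0.1  0.4 -0. ] t 34.9
[600. 334. 330.  40.] pre tool mm [ 220.7 -201.9   24.9] turn -42.62
[600. 334. 330.  40.] post tool mm [299.2   0.9  24.9] turn -42.62
latch [195.  95.] 743 [468.1 262.9  72.7] rect [466.1 264.1] [24.  33.3]
latch [304.  95.] 692 [462.4 154.3  72.8] rect [460.9 154.5] [23.4 33.3]
latch [210. 292.] 435 [249.7 277.7  66.6] rect [249.6 274.6] [23.6 33.7]
latch [103. 325.] 478 [213.9 411.1  66.4] rect [212.3 413.1] [24.3 33.6]
latch [401. 204.] 72 [ 564.6 -157.6   65.5] rect [ 562.1 -160. ] [26.9 18.3]
latch [356. 210.] 70 [549.  -50.5  66.1] rect [549.1 -51.3] [22.2 17.8]
latch [364. 268.] 85 [408.7 -70.3  66.2] rect [408.7 -70. ] [24.1 20.1]
latch [218. 335.] 108 [245.6 279.1  65.8] rect [245.1 278.6] [25.1 28.5]
latch [162. 349.] 123 [210.7 412.6  65.4] rect [209.9 413. ] [23.5 29.7]
latch [173. 394.] 128 [104.3 384.2  65.5] rect [103.3 383.9] [24.4 29.5]
cap [177.17951669  61.23475259] 869 [493.9 262.7 115.7] [494.2 263.2 114.1] [508.  276.8 118.3]
cap [301.9939759   62.13855422] 830 [488.  153.2 115.9] [487.8 153.3 114.2] [501.3 166.6 118.3]
cap [460.28037383 441.35514019] 107 [ 70.7  -6.2 119.3] [ 70.6  -6.2 117.5] [ 73.3   2.  125. ]
knob 0 0
```

View pics/w12.png

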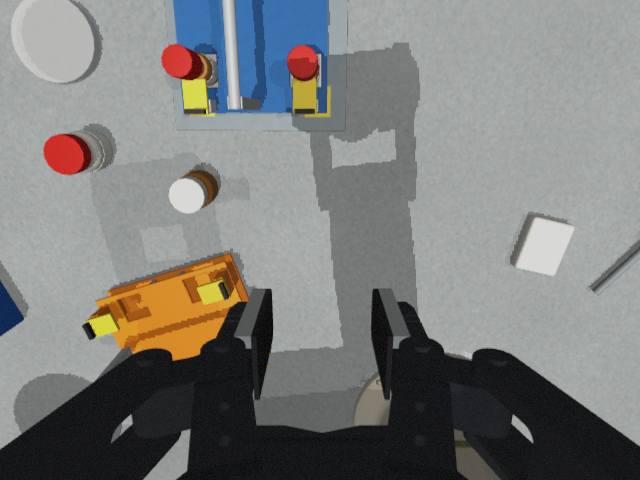

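Run:
```python
from h import *
grab('top'); im,d,V,K=load('top'); X=cloud('top')
b=(X[...,0]>400)&(X[...,0]<680)&(X[...,1]>90)&(X[...,1]<310)
m=b&(X[...,2]>30)&(X[...,2]<46); P=X[m]; print('plate',cv2.minAreaRect(P[:,:2].astype(np.float32)))
for lo,hi in((60,85),(108,125),(136,156)):
    m=b&(X[...,2]>lo)&(X[...,2]<hi)
    n,l,st,c=cv2.connectedComponentsWithStats(m.astype(np.uint8))
    for i in range(1,n):
        P=X[l==i]
        if len(P)>30: r=cv2.minAreaRect(P[:,:2].astype(np.float32));print(lo,len(P),np.median(P,0).round(1),np.round(r[0],1),np.round(r[1],1),round(r[2],1))
hsv=cv2.cvtColor(im,cv2.COLOR_RGB2HSV).astype(int)
m=b&(hsv[...,0]>20)&(hsv[...,0]<34)&(hsv[...,1]>90)&(X[...,2]<20); n,l,st,c=cv2.connectedComponentsWithStats(m.astype(np.uint8))
for i in range(1,n):
    if st[i,4]>2: P=X[l==i]; print('mark',st[i,4],P.min(0).round(1),P.max(0).round(1))
m=(X[...,2]>308)&(X[...,2]<322)&(X[...,1]>290)&(X[...,1]<380)&(X[...,0]>540)&(X[...,0]<650); P=X[m]; print('knob',len(P),(P.max(0)+P.min(0))/2)
m=(X[...,2]>255)&(X[...,2]<285)&(X[...,1]>180)&(X[...,1]<380)&(X[...,0]>540)&(X[...,0]<720); P=X[m]; r=cv2.minAreaRect(P[:,:2].astype(np.float32)); print('arm',np.median(P,0),r)
```

```text
plate ((532.9656982421875, 207.82235717773438), (156.7737579345703, 175.95838928222656), 87.54158020019531)
60 151 [608.  258.5  71.3] [607.5 259.4] [25.  33.7] 83.9
60 119 [606.5 147.2  71.8] [603.2 150.3] [25.  33.1] 85.9
60 161 [463.8 263.4  71.8] [473.9 264.6] [24.8 55.2] 87.0
60 143 [459.7 154.6  72.1] [466.1 153.9] [47.1 26. ] 0.3
108 111 [574.8 151.2 114.3] [575.3 150.9] [27.  24.9] 46.9
108 109 [491.8 264.  114.6] [491.2 263.7] [26.5 25.6] 8.7
108 111 [485.7 154.5 114.4] [485.2 154. ] [25.5 26.2] 27.8
136 343 [533.4 207.1 149.4] [533.2 207.8] [ 12.8 168.9] 87.6
mark 11 [598.7 122.5   2.1] [622.3 125.4   7.9]
mark 3 [463.3 128.5   2.7] [468.4 128.9   6.7]
mark 25 [437.6 130.7   1.5] [458.  156.7  14. ]
mark 6 [446.7 267.6   2.8] [446.9 281.1   9.6]
knob 104 [602.56538876 335.94868645 313.71886285]
arm [651.88126327 273.38951274 274.1697332 ] ((654.9000854492188, 269.91546630859375), (41.08381652832031, 194.59420776367188), 36.84501647949219)
```

arm_command --increments "60 0.0365 -0.0333 0 0; 60 0.0365 -0.0333 0 0; 60 0.0365 -0.0333 0 0; 60 0.0365 -0.0333 0 0; 60 0.0365 -0.0333 0 0; 60 0 0 0 -8.26; 60 0 0 0 -8.26; 60 0 0 0 -8.26; 60 0 0 0 -8.26; 60 0 0 0 -8.26"

```text
time: 35.95
tool_pos: [560.0, 300.6, 354.1]
eef_rot: [0.0, 0.943, 0.334, -0.001]
wrist_force: [-0.1, 0.7, -0.3]
gripper_width: 51.6
grip_force: 0.0
```

arm_command --increments "60 0 0 0 0; 60 0 0 0 0; 60 0 0 0 0"

```text
time: 36.25
tool_pos: [559.7, 300.4, 354.9]
eef_rot: [0.0, 0.944, 0.33, -0.0]
wrist_force: [0.5, -0.6, 0.7]
gripper_width: 51.2
grip_force: 0.0
```

Run:
```python
from h import *
go((604.5,335,345,38.7))
grab('wrist'); X=cloud('wrist'); im=load('wrist')[0]
hsv=cv2.cvtColor(im,cv2.COLOR_RGB2HSV).astype(int)
m=(X[...,2]>275)&(X[...,2]<325)&(hsv[...,0]<20)&(hsv[...,1]>150); P=X[m]; print('knob',len(P)); T=P[P[:,2]>305]; print(len(T),(T.max(0)+T.min(0))/2,np.ptp(T,axis=0),np.median(T,0))
m=(X[...,2]>262)&(X[...,2]<285)&(X[...,0]>560); P=X[m]; print('arm',len(P),np.median(P,0),cv2.minAreaRect(P[:,:2].astype(np.float32)))
```

```text
at [559.7 300.4 354.9] heading 38.52 w 51.2 F [ 0.5 -0.6  0.7] t 36.2
[604.5 335.  345.   38.7] pre tool mm [56.6  0.9  9.9] turn -0.18
[604.5 335.  345.   38.7] post tool mm [56.6  1.1  9.9] turn -0.18
knob 1778
1755 [605.36604397 336.38330339 311.86682003] [20.72507454 20.73331082 12.18321128] [605.56174751 336.57502842 315.70154175]
arm 20556 [658.73904087 270.01947645 275.82517713] ((655.260009765625, 271.7469482421875), (47.089027404785156, 187.26913452148438), 39.2513542175293)
```

arm_command --increments "60 0.02 0 0 0; 60 0.02 0 0 0; 60 0.018 0.0003 0 0; 60 0 0 0 0; 60 0 0 0.02 0; 60 0 0 0.025 0; 60 0 0 0.015 0; 60 0 0 0.01 0; 60 0 0 0 0; 60 0 0 0 0"

```text
time: 37.3
tool_pos: [605.0, 336.3, 286.4]
eef_rot: [0.0, 0.944, 0.331, 0.001]
wrist_force: [1.0, -0.2, 0.4]
gripper_width: 51.1
grip_force: 0.0
```

arm_command --increments "40 0 0 0.002 0; 25 0 0 0 0; 10 0 0 0 0; 5 0 0 0 0; 5 0 0 0 0; 5 0 0 0 0; 5 0 0 0 0" --squeeze 90

```text
time: 38.0
tool_pos: [604.6, 337.0, 283.8]
eef_rot: [-0.001, 0.943, 0.331, 0.0]
wrist_force: [-3.1, 4.5, 5.0]
gripper_width: 19.7
grip_force: 87.9
```

arm_command --increments "5 0 0 0.0102 0; 5 0 0 0.0102 0; 5 0 0 0.0102 0; 5 0 0 0.0102 0; 5 0 0 0.0102 0; 5 0 0 0.0102 0; 5 0 0 0.0102 0; 5 0 0 0.0102 0; 5 0 0 0.0102 0; 5 0 0 0.0102 0"

```text
time: 39.0
tool_pos: [605.1, 338.1, 184.8]
eef_rot: [-0.001, 0.943, 0.332, 0.003]
wrist_force: [-8.1, 6.8, 18.1]
gripper_width: 19.7
grip_force: 89.8
```

arm_command --increments "5 0 0 0 0; 5 0 0 0 0; 5 0 0 0 0"

```text
time: 39.3
tool_pos: [604.9, 337.8, 184.0]
eef_rot: [-0.001, 0.943, 0.332, 0.002]
wrist_force: [-7.0, 6.1, 13.7]
gripper_width: 19.7
grip_force: 89.2
```

Run:
```python
from h import *
go((604.5,335,345,38.7))
grab('top'); X=cloud('top')
m=(X[...,2]>201)&(X[...,2]<225)&(X[...,1]>290)&(X[...,1]<380)&(X[...,0]>540)&(X[...,0]<650); print('knob?',m.sum())
m=(X[...,2]>150)&(X[...,2]<185)&(X[...,1]>200)&(X[...,1]<380)&(X[...,0]>540)&(X[...,0]<720); P=X[m]; print('arm',len(P),np.median(P,0))
b=(X[...,0]>400)&(X[...,0]<680)&(X[...,1]>90)&(X[...,1]<310)&(X[...,2]>136)&(X[...,2]<156); P=X[b]; r=cv2.minAreaRect(P[:,:2].astype(np.float32)); print('handle',len(P),r,np.median(P,0))
```

```text
at [604.9 337.8 184. ] heading 38.73 w 19.7 F [-7.   6.1 13.7] t 39.3
[604.5 335.  345.   38.7] pre tool mm [  -2.     1.9 -161. ] turn 0.03
[604.5 335.  345.   38.7] post tool mm [  -2.    2. -161.] turn 0.03
knob? 5
arm 1069 [655.569861   262.21470521 174.61938316]
handle 344 ((533.6488647460938, 207.51927185058594), (12.407115936279297, 169.83822631835938), 87.50304412841797) [532.87681959 207.00894101 149.28976022]
```

arm_command --increments "5 0 0 0 -3.54; 5 -0.0128 0 0 0; 5 -0.0128 0 0 0; 5 0 0 0 -8.13; 5 -0.0128 0 0 0; 5 -0.0128 0 0 0; 5 0 0 0 -8.13; 5 -0.0128 0 0 0; 5 -0.0128 0 0 0; 5 0 0 0 0"

```text
time: 40.35
tool_pos: [555.6, 277.2, 183.5]
eef_rot: [-0.0, 0.873, 0.488, 0.0]
wrist_force: [-8.6, 0.3, 13.3]
gripper_width: 19.7
grip_force: 89.3
```

Run:
```python
from h import *
go((537,205.6,184,87))
p=ctrl.state()['tool_pos']; r=np.array([716.7,196.2])-p[:2]; print('r',np.linalg.norm(r),'dir',np.degrees(np.arctan2(r[1],r[0])))
```

```text
at [555.6 277.2 183.5] heading 58.43 w 19.7 F [-8.6  0.3 13.3] t 40.4
[537.  205.6 184.   87. ] pre tool mm [-70.7  21.6  -0.5] turn -28.57
[537.  205.6 184.   87. ] post tool mm [-72.4 -14.9  -0.5] turn -28.57
r 180.2780775743668 dir -26.685877492685595
```

arm_command --increments "5 0 0 0 -8.5; 5 -0.0124 0 0 0; 5 -0.0124 0 0 0; 5 0 0 0 -8.2; 5 -0.0124 0 0 0; 5 -0.0124 0 0 0; 5 0 0 0 -7.9; 5 -0.0124 0 0 0; 5 -0.0124 0 0 0; 5 0 0 0 -4"

```text
time: 41.35
tool_pos: [537.1, 205.4, 183.1]
eef_rot: [0.0, 0.725, 0.689, 0.0]
wrist_force: [-8.8, -2.5, 13.1]
gripper_width: 19.7
grip_force: 89.2
```

arm_command --increments "5 0 0 0 0; 5 0 0 0 0; 5 0 0 0 0"

```text
time: 41.65
tool_pos: [537.1, 205.6, 182.9]
eef_rot: [0.0, 0.725, 0.688, -0.0]
wrist_force: [-8.6, -3.6, 12.8]
gripper_width: 19.7
grip_force: 89.2
```

Run:
```python
from h import *
go((537,205.6,184,87))
grab('wrist');X=cloud('wrist'); im=load('wrist')[0]; cv2.imwrite('pics/w13.png',im[:,:,::-1])
for lo,hi in((108,125),(138,156)):
    m=(X[...,2]>lo)&(X[...,2]<hi)&(X[...,0]<640)
    n,l,st,c=cv2.connectedComponentsWithStats(m.astype(np.uint8))
    for i in range(1,n):
        P=X[l==i]
        if len(P)>300: r=cv2.minAreaRect(P[:,:2].astype(np.float32));print(lo,c[i].round(),len(P),np.median(P,0).round(1),np.round(r[0],1),np.round(r[1],1),round(r[2],1))
```

```text
at [537.1 205.6 182.9] heading 87.01 w 19.7 F [-8.6 -3.6 12.8] t 41.6
[537.  205.6 184.   87. ] pre tool mm [ 0.  -0.1 -1.1] turn 0.01
[537.  205.6 184.   87. ] post tool mm [ 0.  -0.1 -1.1] turn 0.01
108 [232. 146.] 2359 [495.  264.1 115.6] [494.3 263.7] [27.8 27. ] 1.5
108 [322. 221.] 329 [539.  222.4 117.6] [538.7 222.4] [ 1.  23.9] 87.0
108 [460. 241.] 317 [611.8 208.4 116.2] [613.4 206.3] [14.2  7.7] 43.1
108 [177. 245.] 383 [460.7 214.2 116.2] [459.  212.3] [ 8.6 15.6] 38.5
108 [235. 329.] 862 [483.9 159.6 115.7] [483.4 157.6] [27.1 14.5] 50.7
138 [322. 238.] 588 [538.9 222.4 147.7] [538.7 222.5] [ 1.2 24. ] 87.0
138 [211. 270.] 3469 [485.2 210.5 150.7] [487.3 208.3] [12.6 73.6] 86.4
```

Handle and hook mouth centres are within about 1.5 mm of each other. Easing up.

arm_command --increments "5 0 0 -0.003 0; 5 0 0 -0.004 0; 5 0 0 -0.004 0; 5 0 0 -0.004 0; 5 0 0 -0.003 0; 5 0 0 -0.003 0; 5 0 0 -0.003 0; 5 0 0 -0.003 0; 5 0 0 -0.003 0; 5 0 0 -0.003 0"

```text
time: 42.7
tool_pos: [537.0, 205.5, 214.9]
eef_rot: [0.0, 0.725, 0.688, -0.001]
wrist_force: [-5.6, -3.0, 4.8]
gripper_width: 20.1
grip_force: 88.2
```

Run:
```python
from h import *
go((537,205.6,284,87))
grab('wrist');X=cloud('wrist')
m=(X[...,2]>138)&(X[...,2]<170)&(X[...,0]<525)
n,l,st,c=cv2.connectedComponentsWithStats(m.astype(np.uint8))
for i in range(1,n):
        P=X[l==i]
        if len(P)>300: r=cv2.minAreaRect(P[:,:2].astype(np.float32));print(c[i].round(),len(P),np.median(P,0).round(1),np.round(r[0],1),np.round(r[1],1),round(r[2],1))
```

```text
at [537.  205.5 214.9] heading 87.0 w 20.1 F [-5.6 -3.   4.8] t 42.7
[537.  205.6 284.   87. ] pre tool mm [  0.1  -0.  -69.1] turn -0.0
[537.  205.6 284.   87. ] post tool mm [  0.1  -0.  -69.1] turn -0.0
[222. 251.] 2708 [483.5 210.2 155.2] [486.9 209.5] [13.3 72.8] 89.3
```

The carrier is on the hook: the bar rose 4.5 mm and the spring force dropped by its weight. Continuing up to the top stop.

arm_command --increments "5 0 0 -0.004 0; 5 0 0 -0.006 0; 5 0 0 -0.006 0; 5 0 0 -0.006 0; 5 0 0 -0.006 0; 5 0 0 -0.006 0; 5 0 0 -0.006 0; 5 0 0 -0.006 0; 5 0 0 -0.006 0; 5 0 0 -0.005 0"

```text
time: 43.75
tool_pos: [537.0, 205.7, 271.8]
eef_rot: [0.0, 0.725, 0.688, -0.001]
wrist_force: [-4.6, -2.5, 2.3]
gripper_width: 20.0
grip_force: 87.9
```

arm_command --increments "5 0 0 -0.004 0; 5 0 0 -0.003 0; 5 0 0 -0.002 0; 5 0 0 -0.002 0; 5 0 0 0 0; 5 0 0 0 0; 5 0 0 0 0; 5 0 0 0 0"

```text
time: 44.55
tool_pos: [537.0, 205.7, 282.9]
eef_rot: [0.0, 0.725, 0.688, -0.0]
wrist_force: [-6.1, -2.3, 4.6]
gripper_width: 19.8
grip_force: 88.0
```

arm_command --increments "5 0 0 -0.001 0; 5 0 0 0 0; 5 0 0 0 0; 5 0 0 0 0"

```text
time: 44.95
tool_pos: [537.1, 205.8, 283.5]
eef_rot: [0.0, 0.725, 0.689, -0.0]
wrist_force: [-4.1, -2.4, 3.3]
gripper_width: 19.7
grip_force: 88.7
```

arm_command --increments "5 0 0 -0.0007 0; 5 0 0 0 0; 5 0 0 0 0; 5 0 0 0 0"

```text
time: 45.35
tool_pos: [537.2, 205.9, 283.6]
eef_rot: [-0.0, 0.725, 0.689, -0.0]
wrist_force: [-2.9, -4.3, -3.0]
gripper_width: 19.8
grip_force: 88.3
```

Run:
```python
from h import *
go((537,205.6,284,87))
grab('wrist');X=cloud('wrist')
for lo,hi in((178,190),(205,230)):
    m=(X[...,2]>lo)&(X[...,2]<hi)&(X[...,0]<640)
    n,l,st,c=cv2.connectedComponentsWithStats(m.astype(np.uint8))
    for i in range(1,n):
        P=X[l==i]
        if len(P)>300: r=cv2.minAreaRect(P[:,:2].astype(np.float32));print(lo,c[i].round(),len(P),np.median(P,0).round(1),np.round(r[0],1),np.round(r[1],1),round(r[2],1))
```

```text
at [537.2 205.9 283.6] heading 87.06 w 19.8 F [-2.9 -4.3 -3. ] t 45.4
[537.  205.6 284.   87. ] pre tool mm [-0.4 -0.2 -0.4] turn 0.06
[537.  205.6 284.   87. ] post tool mm [-0.4 -0.2 -0.4] turn 0.06
178 [247. 306.] 929 [485.6 160.6 187.4] [486.  157.2] [28.6 19.8] 46.5
205 [321. 223.] 460 [538.5 222.4 220.1] [538.7 222.4] [ 0.9 24.1] 87.3
205 [422. 245.] 1578 [593.7 207.9 224.1] [587.  207.2] [ 6.5 68.6] 89.1
205 [222. 251.] 2766 [484.  210.6 224.1] [487.  208.8] [13.  72.6] 86.9
```

At the top stop; the handle reads 224 mm on both sides of the hook, so it is level. Releasing gently and retreating.

arm_command --increments "20 0 0 0.0003 0; 30 0 0 0 0; 40 0 0 0 0; 50 0 0 0 0; 60 0 0 0 0; 60 0 0 0 0; 60 0 0 -0.01 0; 60 0 0 -0.02 0; 60 0 0 -0.03 0; 60 0 0 -0.03 0" --squeeze 20

```text
time: 46.4
tool_pos: [537.0, 206.2, 375.5]
eef_rot: [0.0, 0.725, 0.689, 0.0]
wrist_force: [1.2, -1.1, 0.7]
gripper_width: 50.9
grip_force: 0.0
```

arm_command --increments "60 0 0 -0.02 0; 60 0 -0.03 -0.01 0; 60 0 -0.04 0 0; 60 0 -0.04 0 0; 60 0 -0.04 0 0; 60 0 0 0 0; 60 0 0 0 0; 60 0 0 0 0; 60 0 0 0 0; 60 0 0 0 0"

```text
time: 47.4
tool_pos: [388.1, 213.8, 403.3]
eef_rot: [-0.0, 0.725, 0.689, -0.0]
wrist_force: [0.3, -0.6, -0.3]
gripper_width: 51.6
grip_force: 0.0
```

Run:
```python
from h import *
go((537,205.6,284,87))
grab('top','t9.png');X=cloud('top')
def rep(lo,hi,mn=25):
    m=(X[...,2]>lo)&(X[...,2]<hi)&(X[...,0]<680)&(X[...,0]>400)&(X[...,1]>80)&(X[...,1]<320)
    n,l,st,c=cv2.connectedComponentsWithStats(m.astype(np.uint8))
    for i in range(1,n):
        P=X[l==i]
        if len(P)>mn: r=cv2.minAreaRect(P[:,:2].astype(np.float32));print(lo,c[i].round(),len(P),np.median(P,0).round(1),np.round(r[0],1),np.round(r[1],1),round(r[2],1))
rep(300,325);rep(262,285);rep(212,232);rep(178,198);rep(132,155)
```

```text
at [388.1 213.8 403.3] heading 87.05 w 51.6 F [ 0.3 -0.6 -0.3] t 47.4
[537.  205.6 284.   87. ] pre tool mm [ -0.5 149.1 119.3] turn 0.05
[537.  205.6 284.   87. ] post tool mm [ -0.4 149.1 119.3] turn 0.05
300 [232. 201.] 112 [534.9 204.9 313.8] [535.2 205.8] [21.4 20.5] 42.0
262 [238. 168.] 1279 [607.9 200.6 274.2] [601.8 202.5] [ 37.1 157.7] 87.2
212 [239. 224.] 259 [501.  208.1 222.4] [499.1 211.6] [ 33.2 101.2] 77.0
178 [267. 191.] 126 [575.1 151.5 186.3] [575.5 151.5] [26.8 24.6] 3.7
178 [215. 229.] 135 [490.9 264.4 188.9] [490.8 265.1] [25.8 26.2] 87.4
178 [265. 232.] 129 [485.2 155.5 185.7] [485.9 155.6] [26.6 26.4] 28.1
132 [222. 179.] 166 [608.1 260.4 147.3] [608.1 261.6] [24.5 33.8] 85.0
132 [270. 180.] 128 [608.1 150.7 144.3] [603.5 151.4] [23.6 32.7] 88.8
132 [220. 239.] 133 [471.3 260.4 144.8] [475.5 266.8] [24.4 57.6] 86.6
132 [266. 245.] 154 [458.7 158.2 142.5] [458.7 158.3] [32.4 23.5] 1.2
```

The carrier hangs at the top stop (knob top 313.8 mm, same as before) and is level to within about 2°. The gripper is clear, so I'm handing in.

```bash
python3 -c "
from cell import ctrl
print(ctrl.close_job())"
```

```text
the job is handed in; nothing more can be done
None
```

All three bottles are latched in the carrier, which hangs on the lift's hook at the top stop, level to within about 2°; the job is handed in at about 47 s on the robot's clock, and the result was not shown.

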